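Unbolt the fittings drawer and put the loose fittings away

ROBOT

A 6-joint arm with a two-finger parallel gripper is mounted at the origin on the work surface; the furniture and walls round the work are solid. World frame = base frame: x ahead of the robot, y to its left, z up, the work surface at z = 0. Lengths are in m, angles in rad, forces in N, time in s.
With the tool pointing down it reaches from about 0.25 to 0.725 m from the base axis. Payload 4 kg.
Tool frame: the origin (TCP) lies midway between the tips of the shut fingers; the grasp point (between the pads) lies bot.tcp_to_grasp behind it (bot.tcp_to_grasp is the distance from the TCP to the grasp point, in m); z points along the fingers, y is the line along which they close (so a half turn about z gives the same grasp; the last joint's range is limited). The gripper opens to 85 mm and grips with 20 to 120 N. Pads are 22 mm wide; open, the fingers measure 114 mm over their backs; the gripper's body (76 mm by 85 mm) begins 54 mm behind the grasp point. The pads swing forward as they close: fully open they stand 13 mm farther back than shut.
Start: joints at [-1.278, 0.241, 0.005, 1.335, 0, 1.571], TCP at [0.144, -0.479, 0.231] pointing down, gripper open.
Joint ranges: [-2.72, 2.72], [-1.05, 1.87], [-1.09, 1.28], [-1.99, 2.15], [-1.42, 1.44], [-3.14, 3.14]. Speed limits (rad/s): [2.79, 2.79, 3.14, 3.14, 3.14, 3.14].

INTERFACE

Orientations are given as a unit quaternion [x, y, z, w].
In Python, from workcell import readout, camera, bot gives the robot as it stands. The module is installed in compiled form; this text tells all that it offers.
- The arm moves only by the tool jog_arm, never from a script. Its argument "motion" is a list of rows, each an object of numbers: "x", "y", "z": the shift along the tool's x, y, z in mm; "spin": the turn about the tool's z in degrees; "fingers": the closure, from -1 (fully open) to 1 (shut). A call has 1 to 8 rows; each row is the pose to reach, as a shift and turn from the pose commanded when the call began, along the tool's axes at that moment; what a row does not reach only later rows make up. A row lasts 1/8 s, in which the tool goes at most 62.5 mm and 10.7 degrees, less where a joint would pass 70% of its speed; a pose out of reach is approached as far as the arm can. A call with a gripper value outside its range is refused whole. The fingers move at their own pace and stop on an object; the grip force is fixed at half the most. Time passes only in rows, so rows that repeat a pose let the fingers close. It gives the time, the measured TCP pose, the force, the opening and the grip force at its end, in the units of the state.
- readout.get_obs(): the state, without advancing time (a new reading comes with each control period).
- camera(name): name is "scene" or "top" or "wrist"; returns a dict with "pixels" (400x640x3 uint8, red, green, blue), "K" (3x3 intrinsics, pixels), "rvec" (rotation vector, rad) and "tvec" (3), from world to camera coordinates, as OpenCV has them. Camera axes: x right, y down, z forward; pixel columns grow to the right and rows downward; lengths in m; the calibration is good to about 2 mm. A picture is of the moment at which its call begins. There is no depth.
- bot.job_done(): hands the job in; it is judged then, once.
The state is a dict: "clock": time; "joint_pos": joint angles; "joint_vel": joint speeds; "tau": joint torques, N m; "eef_pos": TCP position; "tool_rot": TCP orientation; "ft_force": force on the tool from outside, world axes, zero at the start; "ft_torque": the same for the moment, N m; "grip_width": finger opening in m; "grasp_force": force on a finger pad.
Only numpy, scipy, OpenCV 4.12 (cv2) and the standard library are available. Lean on these libraries where they do the work, as an engineer would, in place of code of your own. Each camera call takes 0.05 s, during which the arm holds its last target. There are 200 camera calls.

TASK

Put the loose hex bolts and the coil spring lying on the table away in the small fittings drawer. The drawer is held by a swing bolt on the cabinet's side: turn its wing nut up until the bolt comes free, swing the bolt out of the slotted lug to its stop, pull the drawer fully open, lay in every hex bolt and spring there is, then push the drawer fully home and swing the bolt upright into its slot again (the nut may stay loose). Leave everything else where it is.

Things in the scene. Friction and masses are not known exactly. Their poses are not given: they have to be found in the camera images.
- wing_nut (a joint): turn of the wing nut on the swing bolt, rad: 0 fully down on the lug; grows as it is turned anticlockwise seen from above (loosened), to a stop at 5.0; starts at 0 to 0.5. It climbs 1.6 mm per rad. From about 3.5 its collar clears the lug's raised lips and the bolt can swing; 4.2 or more gives room to spare. Friction 0.08 N m; it stays where left.
- nut_grip (a point): grip point of the wing nut, on the bolt's axis. Two wings along this frame's x, 38 mm over both, 9 mm thick (y), from 16 mm below to 8 mm above this point; z along the bolt. Under them a collar, 20 mm in diameter, on the lug. With the nut down the bolt's end stands up to 28 mm above this point, the lug's lips lie 23 mm and the cabinet's top 26 mm below it.
- swing_bolt (a joint): tilt of the swing bolt, rad: 0 upright in the lug's slot, grows as it swings outward, away from the cabinet's right side (to the cabinet's -y), to a stop at 0.85. Stiff hinge (0.1 N m): it stays where left. While upright it blocks the drawer. It can be pushed over by a finger from the cabinet's side, and back from outside.
- bolt_hinge (a point): hinge of the swing bolt at the bolt's foot, beside the cabinet's right side (seen from the robot), 20 mm above its underside. The x axis is the hinge axis (the cabinet's x); with the bolt upright all axes are those of the cabinet, and it tilts with the bolt.
- bolt_tip (a point): end of the swing bolt, 108 mm from its hinge along the bolt (8 mm thick).
- drawer (a joint): how far the drawer is out, m: 0 fully home, 0.10 fully open (stop). Slides to the cabinet's -x, friction about 1.5 N.
- drawer_handle (a point): middle of the drawer's bar handle: a bar 10 mm thick, 90 mm long along this frame's y axis, 40 mm in front of the drawer's front; the cabinet's top is 18 mm above it. The frame is the drawer's: -x points out of the cabinet toward the robot, z up. Moves with the drawer.
- drawer_floor (a point): centre of the drawer's inner floor (142 mm along x, 126 mm along y inside, walls 40 mm high), axes as the handle's; moves with the drawer. Fully open, the part from x = -74 to +26 mm is uncovered; behind lies the cabinet, its top 58 mm above this floor. The slotted lug is a forked plate at the front's -y end, 40 mm beyond the side, slot 13 mm wide, open to -y.
- fittings_cabinet: grey one-drawer steel cabinet fixed to the table, 160 mm deep (x), 150 mm wide (y), 74 mm high; origin under its centre; its front looks to its -x, toward the robot.
- hex_bolt_a_mid (a point): M10 steel hex bolt lying on the surface, 46 mm long (its y axis), 19 mm wide (its x axis), 16 mm high; this point is its centre, 8 mm above its underside; 0.03 kg. To be put in the drawer.
- hex_bolt_b_mid (a point): M10 steel hex bolt lying on the surface, 46 mm long (its y axis), 19 mm wide (its x axis), 16 mm high; this point is its centre, 8 mm above its underside; 0.03 kg. To be put in the drawer.
- hex_bolt_c_mid (a point): M10 steel hex bolt lying on the surface, 46 mm long (its y axis), 19 mm wide (its x axis), 16 mm high; this point is its centre, 8 mm above its underside; 0.03 kg. To be put in the drawer.
- coil_spring_mid (a point): steel tension spring, 73 mm long (its y axis), 20 mm wide and high; this point is its centre, 10 mm above its underside; 0.03 kg. To be put in the drawer.
- hex_key: bent steel hex key, 38 x 102 x 7 mm, a bystander; origin at its underside.
- wax_tin: round flat tin, 71 mm, 25 mm high, a bystander; origin at its underside.
- glue_bottle: glue bottle, 63 mm thick, 186 mm tall, a bystander; origin at its underside.
- screw_box: small carton, 55 x 85 x 40 mm, a bystander; origin at its underside.

How it is judged:
On the way, in this order (a step that is already met when the one before it is completed fails the run):
1. the wing nut is loosened until the bolt can come out of the lug (turned more than 3.0 rad) (value of joint wing_nut above 3 rad), for 0.2 s.
2. the swing bolt is swung out of the slotted lug (tilt over 0.65 rad) (value of joint swing_bolt above 0.65 rad), for 0.2 s.
3. the drawer is pulled open (over 85 mm) (value of joint drawer above 0.085 m), for 0.2 s.
4. every hex bolt and spring lies inside the open drawer (x of hex_bolt_a_mid in the frame of drawer_floor between -0.075 and 0.075 m and y of hex_bolt_a_mid in the frame of drawer_floor between -0.064 and 0.064 m and z of hex_bolt_a_mid in the frame of drawer_floor between -0.004 and 0.042 m and x of hex_bolt_b_mid in the frame of drawer_floor between -0.075 and 0.075 m and y of hex_bolt_b_mid in the frame of drawer_floor between -0.064 and 0.064 m and z of hex_bolt_b_mid in the frame of drawer_floor between -0.004 and 0.042 m and x of hex_bolt_c_mid in the frame of drawer_floor between -0.075 and 0.075 m and y of hex_bolt_c_mid in the frame of drawer_floor between -0.064 and 0.064 m and z of hex_bolt_c_mid in the frame of drawer_floor between -0.004 and 0.042 m and x of coil_spring_mid in the frame of drawer_floor between -0.075 and 0.075 m and y of coil_spring_mid in the frame of drawer_floor between -0.064 and 0.064 m and z of coil_spring_mid in the frame of drawer_floor between -0.004 and 0.042 m and value of joint drawer above 0.05 m), for 0.2 s.
5. the drawer is fully home (within 4 mm) (value of joint drawer below 0.004 m), for 0.2 s.
6. the swing bolt stands upright in the slot again (within 0.12 rad) (value of joint swing_bolt below 0.12 rad), for 0.2 s.
At the end, for the whole second after the job is handed in: All hex bolts and springs present lie inside the drawer (centres within its inner walls and below their top), the drawer is home within 4 mm and the swing bolt upright in its slot within 0.12 rad (x of hex_bolt_a_mid in the frame of drawer_floor between -0.075 and 0.075 m and y of hex_bolt_a_mid in the frame of drawer_floor between -0.064 and 0.064 m and z of hex_bolt_a_mid in the frame of drawer_floor between -0.004 and 0.042 m and x of hex_bolt_b_mid in the frame of drawer_floor between -0.075 and 0.075 m and y of hex_bolt_b_mid in the frame of drawer_floor between -0.064 and 0.064 m and z of hex_bolt_b_mid in the frame of drawer_floor between -0.004 and 0.042 m and x of hex_bolt_c_mid in the frame of drawer_floor between -0.075 and 0.075 m and y of hex_bolt_c_mid in the frame of drawer_floor between -0.064 and 0.064 m and z of hex_bolt_c_mid in the frame of drawer_floor between -0.004 and 0.042 m and x of coil_spring_mid in the frame of drawer_floor between -0.075 and 0.075 m and y of coil_spring_mid in the frame of drawer_floor between -0.064 and 0.064 m and z of coil_spring_mid in the frame of drawer_floor between -0.004 and 0.042 m and value of joint drawer below 0.004 m and value of joint swing_bolt below 0.12 rad); the robot touches nothing.
It fails at once if a bystander (hex key, tin, glue bottle, carton) is moved more than 5 cm (distance of any of hex_key, wax_tin, glue_bottle, screw_box from where it was at the start of the episode above 0.05 m).
Of hex_bolt_a, hex_bolt_b, hex_bolt_c, coil_spring only 2 to 4 are there at a start; the rules pass over those that are not, and their reading is None.
At some moment in a run one of hex_bolt_a, hex_bolt_b, hex_bolt_c, coil_spring may be knocked a few centimetres aside while the robot is not near it.
Once in a run the grip may slacken for a moment while it holds something.
It also fails if it takes over 208 s, if anything falls off the work surface, if the arm or the gripper's body presses on something with over 40 N, if the wrist force passes 120 N, or if a joint passes its speed limit or range.

## Working session

There is one attempt and no reset: what is moved stays moved. The work goes in short steps, Python scripts to look and compute and a tool call to move; the robot and the scene stay as the last step left them, time stands still between calls to the robot, and variables do not carry over. Pictures are saved under pics/ and viewed, at most 14 in all, crops included, and the job is handed in when it is done.

Besides the shell and the picture viewer there is one more tool, called after "Emit:" in YAML: its name, and indented under it one key for each argument. jog_arm: Moves the arm, as the interface text tells. Its arguments: {"type":"object","properties":{"motion":{"type":"array"}},"required":["motion"]}

```bash
mkdir -p pics
cat > h.py <<'E'
import numpy as np,cv2,sys
from workcell import readout,camera,bot
from scipy.spatial.transform import Rotation as R
def snap(n,f=None):
    c=camera(n)
    if f: cv2.imwrite('pics/'+f,c['pixels'][:,:,::-1])
    np.savez('cam_'+n+'.npz',**c)
    return c
def ray(c,u,v):
    M=cv2.Rodrigues(np.array(c['rvec'],float))[0]; t=np.array(c['tvec'],float).ravel()
    d=M.T@np.linalg.inv(c['K'])@np.array([u,v,1.]); return -M.T@t,d
def px2w(c,u,v,z):
    o,d=ray(c,u,v); return o+d*(z-o[2])/d[2]
def proj(c,P):
    return cv2.projectPoints(np.array(P,float).reshape(-1,3),np.array(c['rvec'],float),np.array(c['tvec'],float),c['K'],None)[0].reshape(-1,2)
def tool(p):  # world shift -> tool mm
    o=readout.get_obs(); r=R.from_quat(o['tool_rot'])
    return np.round(r.inv().apply(np.array(p)-o['eef_pos'])*1000,1)
E
python3 - <<'E'
from h import *
o=readout.get_obs(); print(o, bot.tcp_to_grasp)
for n in('top','scene'):
    c=snap(n,n+'0.png'); print(n,c['K'].tolist(),c['rvec'],c['tvec'],ray(c,320,200))
print(R.from_quat(o['tool_rot']).as_matrix().round(3))
E
```

```text
{'clock': 0.0, 'joint_pos': array([-1.27799838e+00,  2.41377196e-01,  3.70780548e-03,  1.33519318e+00,
       -3.59128062e-06,  1.57080468e+00]), 'joint_vel': array([ 1.07578155e-03,  9.69406407e-04, -8.18606771e-04,  9.31360221e-04,
        5.79376106e-04,  6.95756653e-05]), 'tau': array([-5.86454589e-04, -3.72320652e+01,  2.52403790e+01,  1.69390003e-02,
       -9.14572934e-05,  1.04631260e-05]), 'eef_pos': array([ 0.14413111, -0.47811012,  0.23042456]), 'tool_rot': array([ 9.89302878e-01,  1.45872370e-01, -1.52489048e-04, -1.02180820e-03]), 'ft_force': array([-0.51283688,  0.24181254, -0.54416409]), 'ft_torque': array([-0.05988406,  0.02686157,  0.05011201]), 'grasp_force': 0.0, 'grip_width': 0.08520298805921793} 0.0187
top [[451.7487347545847, 0.0, 319.9842559919616], [0.0, 451.7487347545847, 206.60825640177552], [0.0, 0.0, 1.0]] [ 2.15837437 -2.21116189  0.07107748] [-0.04635058  0.48692653  1.54249918] (array([ 0.37896258, -0.06214104,  1.57196546]), array([ 0.08302871,  0.00220227, -0.99665208]))
scene [[500.06620193077646, 0.0, 323.3111920502264], [0.0, 500.06620193077646, 209.89629731336797], [0.0, 0.0, 1.0]] [ 2.00091538 -0.44399517  0.28498671] [-0.45509647  0.18076472  1.53683656] (array([-0.14718947, -1.35855208,  0.85692871]), array([ 0.38297987,  0.81654042, -0.43246231]))
[[ 0.957  0.289 -0.001]
 [ 0.289 -0.957  0.002]
 [-0.    -0.002 -1.   ]]
```

View pics/top0.png

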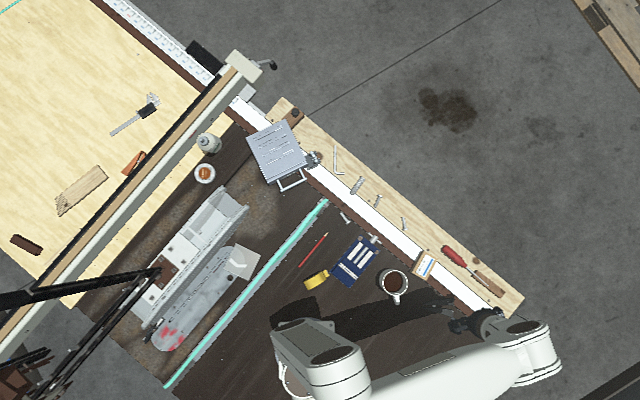

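View pics/scene0.png

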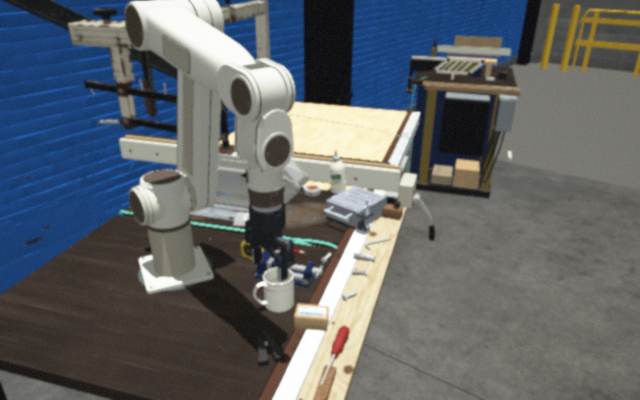

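Run:
```python
from h import *
t=cv2.imread('pics/top0.png')[105:255,235:435]; cv2.imwrite('pics/t1.png',cv2.resize(t,None,fx=4,fy=4,interpolation=cv2.INTER_CUBIC))
t=cv2.imread('pics/scene0.png')[175:325,255:455]; cv2.imwrite('pics/s1.png',cv2.resize(t,None,fx=4,fy=4,interpolation=cv2.INTER_CUBIC))
```

```text
(no output)
```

View pics/t1.png

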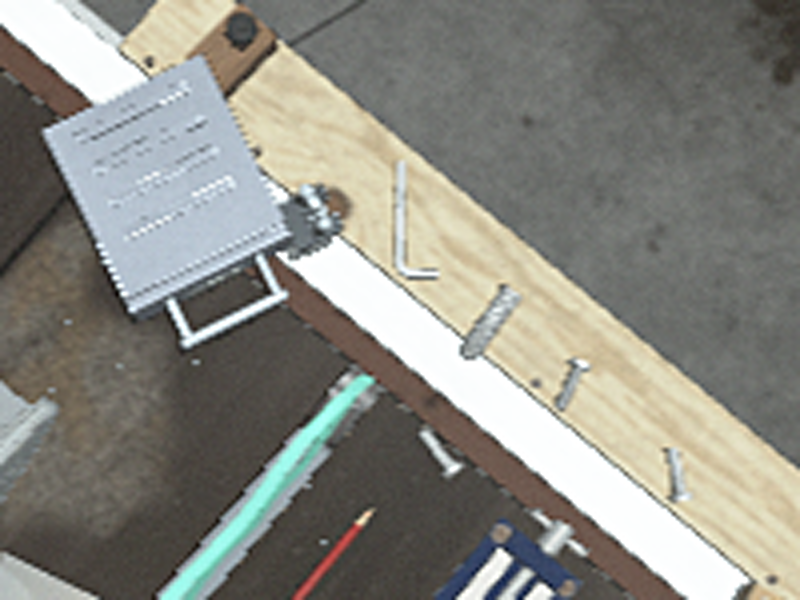

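View pics/s1.png

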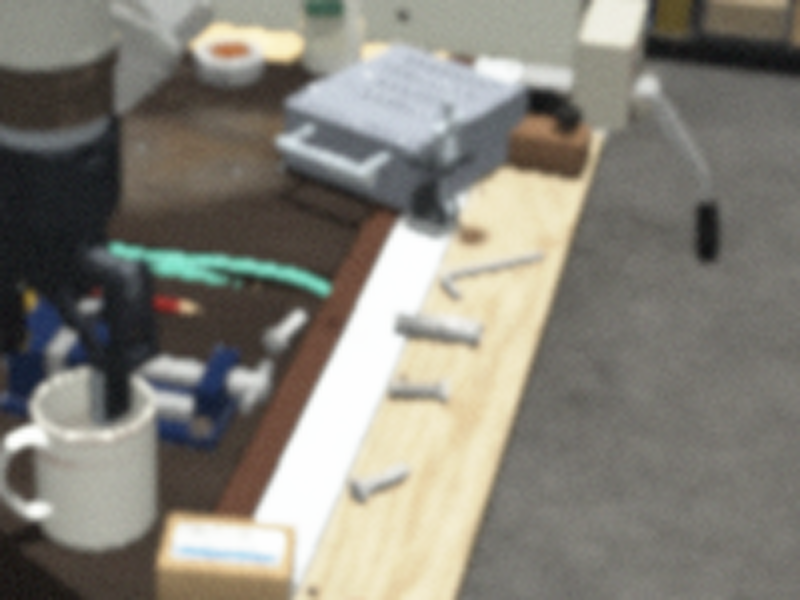

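```bash
cat >> h.py <<'E'
def C(n): return dict(np.load('cam_%s.npz'%n))
def tri(a,b):
    A=[];y=[]
    for n,(u,v) in (('top',a),('scene',b)):
        o,d=ray(C(n),u,v); d/=np.linalg.norm(d); P=np.eye(3)-np.outer(d,d); A.append(P); y.append(P@o)
    return np.linalg.lstsq(np.vstack(A),np.hstack(y),rcond=None)[0]
E
python3 - <<'E'
from h import *
T=lambda u,v:(235+u/4,105+v/4)
S=lambda u,v:(255+u/4,175+v/4)
c=C('top'); s=C('scene')
print('cab')
for p in [(45,130),(203,57),(290,232),(130,315)]: print(px2w(c,*T(*p),.074).round(4))
for n,p in dict(spA=(508,287),spB=(470,355),b1A=(583,362),b1B=(560,408),b2A=(670,450),b2B=(683,500),b3A=(424,432),b3B=(455,470)).items(): print(n,px2w(c,*T(*p),.008).round(4))
for n,a,b in [('sp',(489,321),(440,328)),('b1',(572,385),(420,390)),('b2',(677,475),(380,483)),('b3',(440,452),(287,330)),('tip',(312,190),(447,108)),('hl',(187,345),(280,143)),('hr',(285,297),(375,178))]: print(n,tri(T(*a),S(*b)).round(4))
for n,p,z in [('tipb',(312,190),.128),('nut',(320,215),.1),('hl',(187,343),.056),('hr',(285,297),.056)]: print(n,px2w(c,*T(*p),z).round(4))
E
```

```text
cab
[0.7205 0.1839 0.074 ]
[0.7795 0.05   0.074 ]
[ 0.629 -0.02   0.074]
[0.5624 0.115  0.074 ]
spA [ 0.587  -0.2069  0.008 ]
spB [ 0.5283 -0.1721  0.008 ]
b1A [ 0.5198 -0.27    0.008 ]
b1B [ 0.4803 -0.2488  0.008 ]
b2A [ 0.4415 -0.3427  0.008 ]
b2B [ 0.3981 -0.3524  0.008 ]
b3A [ 0.4623 -0.1304  0.008 ]
b3B [ 0.4287 -0.1563  0.008 ]
sp [ 0.5591 -0.1904  0.005 ]
b1 [ 0.5016 -0.2609  0.005 ]
b2 [ 0.4208 -0.3493  0.003 ]
b3 [ 0.4458 -0.1443  0.0065]
tip [ 0.6526 -0.0381  0.1149]
hl [0.5399 0.0688 0.0551]
hr [ 0.584 -0.017  0.051]
tipb [ 0.6537 -0.04    0.128 ]
nut [ 0.6381 -0.0457  0.1   ]
hl [0.5397 0.0694 0.056 ]
hr [ 0.5767 -0.014   0.056 ]
```

Emit:
jog_arm:
  motion:
    - {"x":60,"y":-28,"z":-10}
    - {"x":115,"y":-55,"z":-20}
    - {"x":170,"y":-82,"z":-20}
    - {"x":230,"y":-110,"z":-20}
    - {"x":285,"y":-137,"z":-20}
    - {"x":340,"y":-164,"z":-20}
    - {"x":400,"y":-192,"z":-20}
    - {"x":455,"y":-219,"z":-20}

```text
validation failed for argument at $.mo...
```

Emit:
jog_arm:
  motion:
    - {"x":30,"y":-15}
    - {"x":60,"y":-29}
    - {"x":92,"y":-44}
    - {"x":92,"y":-44}
    - {"x":92,"y":-44}

```text
validation failed for argument at $.mo...
```

Run:
```python
from h import *
o=readout.get_obs(); print(o['clock'],o['joint_pos'].round(3),o['eef_pos'],R.from_quat(o['tool_rot']).as_matrix().round(3),o['ft_force'])
c=snap('wrist','w1.png'); print(ray(c,320,200))
for P in [(.6537,-.04,.128),(.673,.082,.074)]: print(proj(c,P))
```

```text
0.1 [-1.278  0.241  0.004  1.335  0.     1.571] [ 0.14415421 -0.47816324  0.23048439] [[ 0.957  0.289 -0.001]
 [ 0.289 -0.957  0.002]
 [ 0.    -0.002 -1.   ]] [ 0.29750119 -0.01967403  0.15512141]
(array([ 0.20988076, -0.45841034,  0.37204359]), array([-0.24915501, -0.10049938, -0.96355614]))
[[ -783.91363486 -2177.30169146]]
[[ -772.27843787 -1657.09096036]]
```

View pics/w1.png

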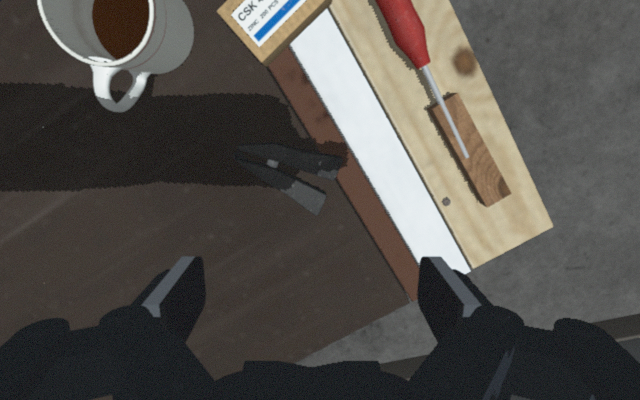

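The picture shows only the mug, the carton and the pliers below the start pose. Nothing has moved, because the rows were refused. I'll retry with every field filled in.

Emit:
jog_arm:
  motion:
    - {"x":60,"y":-28,"z":-10,"spin":0,"fingers":-1}
    - {"x":115,"y":-55,"z":-20,"spin":0,"fingers":-1}
    - {"x":170,"y":-82,"z":-20,"spin":0,"fingers":-1}
    - {"x":230,"y":-110,"z":-20,"spin":0,"fingers":-1}
    - {"x":285,"y":-137,"z":-20,"spin":0,"fingers":-1}
    - {"x":340,"y":-164,"z":-20,"spin":0,"fingers":-1}
    - {"x":400,"y":-192,"z":-20,"spin":0,"fingers":-1}
    - {"x":455,"y":-219,"z":-20,"spin":0,"fingers":-1}

```text
clock: 1.15
eef_pos: [0.5132, -0.1405, 0.2511]
tool_rot: [0.989, 0.146, -0.0, 0.0]
ft_force: [1.0, -2.2, 0.8]
grip_width: 0.0855
grasp_force: 0.0
```

Emit:
jog_arm:
  motion:
    - {"x":50,"y":-20,"z":0,"spin":0,"fingers":-1}
    - {"x":100,"y":-40,"z":0,"spin":0,"fingers":-1}
    - {"x":127,"y":-50,"z":0,"spin":0,"fingers":-1}
    - {"x":127,"y":-50,"z":0,"spin":0,"fingers":-1}
    - {"x":127,"y":-50,"z":0,"spin":0,"fingers":-1}

```text
clock: 1.78
eef_pos: [0.6185, -0.0579, 0.2507]
tool_rot: [0.989, 0.146, -0.001, -0.0]
ft_force: [0.4, 0.5, 0.1]
grip_width: 0.0857
grasp_force: 0.0
```

Run:
```python
from h import *
o=readout.get_obs(); print(o['clock'],o['joint_pos'].round(3),o['eef_pos'],R.from_quat(o['tool_rot']).as_matrix().round(3),o['ft_force'])
c=snap('wrist','w2.png'); print(ray(c,320,200))
for P in [(.6537,-.04,.128),(.673,.082,.074)]: print(proj(c,P))
```

```text
1.775 [-0.093  0.487  0.413  1.498 -0.     2.756] [ 0.61848612 -0.05790252  0.2507467 ] [[ 0.957  0.288 -0.002]
 [ 0.288 -0.957 -0.   ]
 [-0.002 -0.    -1.   ]] [0.44206254 0.45956655 0.08473925]
(array([ 0.68435882, -0.03784426,  0.39218775]), array([-0.25018708, -0.10239682, -0.96308883]))
[[301.48446665 142.42556145]]
[[169.84901563  70.5863979 ]]
```

View pics/w2.png

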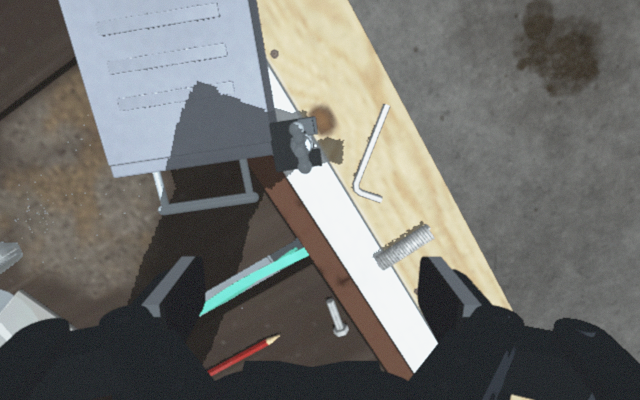

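Run:
```python
from h import *
t=cv2.imread('pics/w2.png')[105:185,250:350]; cv2.imwrite('pics/w2c.png',cv2.resize(t,None,fx=7,fy=7,interpolation=cv2.INTER_CUBIC))
```

```text
(no output)
```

View pics/w2c.png

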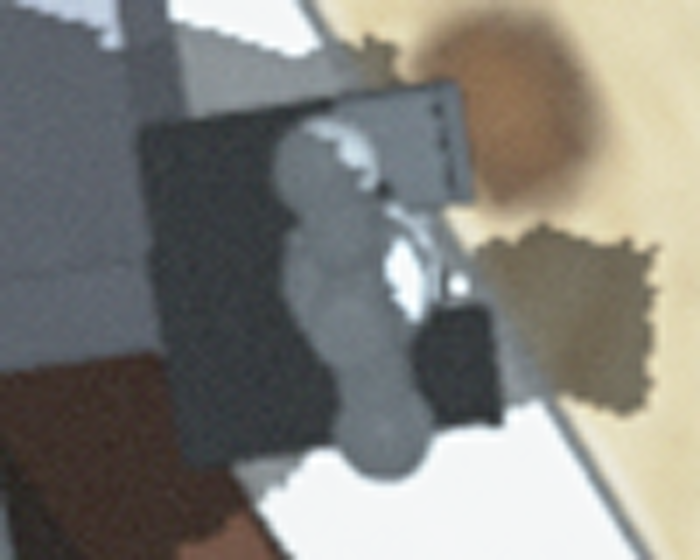

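Run:
```python
from h import *
c=C('wrist'); W=lambda u,v:(250+u/7,105+v/7)
print('tip',px2w(c,*W(350,328),.128))
a=px2w(c,*W(322,165),.106);b=px2w(c,*W(385,430),.106);print(a,b,(a+b)/2,np.linalg.norm(a-b),np.degrees(np.arctan2(*(a-b)[1::-1])))
print('cab top corners',[px2w(c,u,v,.074).round(4) for u,v in[(113,177),(273,154),(262,40),(65,20)]])
print('handle',[px2w(c,u,v,.061).round(4) for u,v in[(162,210),(256,197)]])
for n,p in dict(spA=(430,233),spB=(379,262),b3A=(331,300),b3B=(341,332)).items(): print(n,px2w(c,*p,.01).round(4))
```

```text
tip [ 0.64674336 -0.0408996   0.128     ]
[ 0.66028713 -0.03300296  0.106     ] [ 0.63345694 -0.04833576  0.106     ] [ 0.64687203 -0.04066936  0.106     ] 0.03090232719586168 29.74691353191143
cab top corners [array([0.5683, 0.1143, 0.074 ]), array([ 0.6303, -0.019 ,  0.074 ]), array([0.7182, 0.0141, 0.074 ]), array([0.6866, 0.1703, 0.074 ])]
handle [array([0.5446, 0.0704, 0.061 ]), array([ 0.5835, -0.0135,  0.061 ])]
spA [ 0.5839 -0.2099  0.01  ]
spB [ 0.5332 -0.1664  0.01  ]
b3A [ 0.4696 -0.128   0.01  ]
b3B [ 0.4307 -0.1533  0.01  ]
```

The nut is at (300,150) in the wrist picture. Its wings run from (296,129) to (305,166), which is 30° in the world frame.

Emit:
jog_arm:
  motion:
    - {"x":32,"y":-8.2,"z":0,"spin":-8,"fingers":-1}
    - {"x":32,"y":-8.2,"z":30,"spin":-13,"fingers":-1}
    - {"x":32,"y":-8.2,"z":70,"spin":-13,"fingers":-0.6}
    - {"x":32,"y":-8.2,"z":110,"spin":-13,"fingers":-0.3}
    - {"x":32,"y":-8.2,"z":140,"spin":-13,"fingers":-0.1}
    - {"x":32,"y":-8.2,"z":165,"spin":-13,"fingers":0}
    - {"x":32,"y":-8.2,"z":165,"spin":-13,"fingers":0}

```text
clock: 2.7
eef_pos: [0.6448, -0.0416, 0.0844]
tool_rot: [0.967, 0.256, -0.003, -0.001]
ft_force: [0.0, -0.3, 0.7]
grip_width: 0.0423
grasp_force: 0.0
```

Emit:
jog_arm:
  motion:
    - {"x":0,"y":0,"z":0,"spin":0,"fingers":0.5}
    - {"x":0,"y":0,"z":0,"spin":0,"fingers":1}
    - {"x":0,"y":0,"z":0,"spin":0,"fingers":1}
    - {"x":0,"y":0,"z":0,"spin":0,"fingers":1}
    - {"x":0,"y":0,"z":0,"spin":0,"fingers":1}

```text
clock: 3.32
eef_pos: [0.6482, -0.0403, 0.0885]
tool_rot: [0.966, 0.257, 0.001, 0.0]
ft_force: [-1.6, 0.7, 6.0]
grip_width: 0.0075
grasp_force: 58.9
```

Emit:
jog_arm:
  motion:
    - {"x":0,"y":0,"z":-1,"spin":-10,"fingers":1}
    - {"x":0,"y":0,"z":-2,"spin":-20,"fingers":1}
    - {"x":0,"y":0,"z":-3,"spin":-30,"fingers":1}
    - {"x":0,"y":0,"z":-4,"spin":-40,"fingers":1}
    - {"x":0,"y":0,"z":-5,"spin":-50,"fingers":1}
    - {"x":0,"y":0,"z":-5.4,"spin":-60,"fingers":1}
    - {"x":0,"y":0,"z":-5.7,"spin":-70,"fingers":1}
    - {"x":0,"y":0,"z":-6,"spin":-80,"fingers":1}

```text
clock: 4.32
eef_pos: [0.6454, -0.0393, 0.091]
tool_rot: [0.573, 0.82, -0.0, -0.003]
ft_force: [-4.2, 1.8, -2.8]
grip_width: 0.0075
grasp_force: 59.5
```

Run:
```python
from h import *
o=readout.get_obs(); print(o['clock'],o['joint_pos'].round(3),o['eef_pos'],o['ft_force'].round(1),o['ft_torque'].round(2),o['grip_width'],o['grasp_force'])
c=snap('wrist','w3.png')
```

```text
4.325 [-0.062  0.618  0.213  1.171  0.002  1.158] [ 0.64536889 -0.03925871  0.09103813] [-4.2  1.8 -2.8] [ 0.69  0.65 -0.01] 0.007455682640806174 59.467259645462036
```

View pics/w3.png

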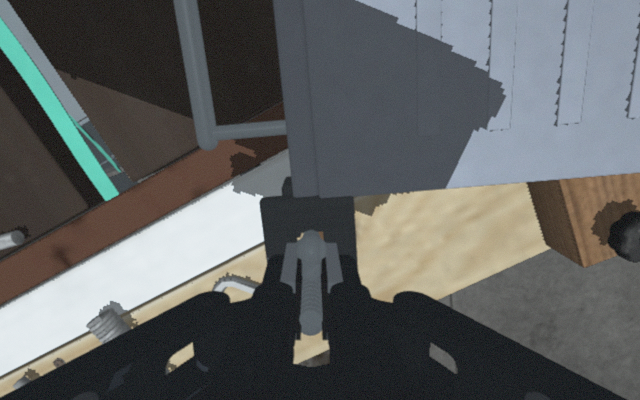

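The picture shows the pads closed on the nut at (311,260), which has turned along with the tool. I'll carry on turning.

Emit:
jog_arm:
  motion:
    - {"x":0,"y":0,"z":0,"spin":-10,"fingers":1}
    - {"x":0,"y":0,"z":-0.3,"spin":-20,"fingers":1}
    - {"x":0,"y":0,"z":-0.6,"spin":-30,"fingers":1}
    - {"x":0,"y":0,"z":-0.9,"spin":-40,"fingers":1}
    - {"x":0,"y":0,"z":-1.2,"spin":-50,"fingers":1}
    - {"x":0,"y":0,"z":-1.5,"spin":-60,"fingers":1}
    - {"x":0,"y":0,"z":-1.8,"spin":-70,"fingers":1}
    - {"x":0,"y":0,"z":-2,"spin":-80,"fingers":1}

```text
clock: 5.38
eef_pos: [0.6437, -0.0413, 0.0931]
tool_rot: [-0.086, 0.996, -0.0, -0.004]
ft_force: [-7.5, -2.8, -0.2]
grip_width: 0.0077
grasp_force: 60.0
```

Emit:
jog_arm:
  motion:
    - {"x":0,"y":0,"z":-0.3,"spin":-10,"fingers":1}
    - {"x":0,"y":0,"z":-0.6,"spin":-20,"fingers":1}
    - {"x":0,"y":0,"z":-0.9,"spin":-30,"fingers":1}
    - {"x":0,"y":0,"z":-1.2,"spin":-40,"fingers":1}
    - {"x":0,"y":0,"z":-1.5,"spin":-50,"fingers":1}
    - {"x":0,"y":0,"z":-1.8,"spin":-60,"fingers":1}
    - {"x":0,"y":0,"z":-2.1,"spin":-70,"fingers":1}
    - {"x":0,"y":0,"z":-2.4,"spin":-80,"fingers":1}

```text
clock: 6.38
eef_pos: [0.6456, -0.0428, 0.0956]
tool_rot: [-0.706, 0.708, -0.0, -0.003]
ft_force: [-3.0, -5.4, -3.7]
grip_width: 0.0076
grasp_force: 58.6
```

Emit:
jog_arm:
  motion:
    - {"x":0,"y":0,"z":-0.3,"spin":-10,"fingers":1}
    - {"x":0,"y":0,"z":-0.3,"spin":-14,"fingers":1}
    - {"x":0,"y":0,"z":-0.3,"spin":-14,"fingers":1}

```text
clock: 6.75
eef_pos: [0.6462, -0.0428, 0.096]
tool_rot: [0.786, -0.619, 0.0, 0.003]
ft_force: [-3.2, -6.0, -4.0]
grip_width: 0.0074
grasp_force: 58.6
```

Run:
```python
from h import *
o=readout.get_obs(); print(o['clock'],o['joint_pos'].round(3),o['eef_pos'],o['ft_force'].round(1),o['ft_torque'].round(2),o['grip_width'],o['grasp_force'])
```

```text
6.75 [-0.064  0.614  0.22   1.179 -0.004 -1.871] [ 0.64615276 -0.04277264  0.09603047] [-3.2 -6.  -4. ] [-1.17  0.49  0.14] 0.007393172182440483 58.620705837383866
```

Emit:
jog_arm:
  motion:
    - {"x":0,"y":0,"z":0,"spin":0,"fingers":0}
    - {"x":0,"y":0,"z":0,"spin":0,"fingers":0}
    - {"x":0,"y":0,"z":0,"spin":0,"fingers":0}
    - {"x":0,"y":0,"z":-40,"spin":0,"fingers":0}
    - {"x":0,"y":0,"z":-70,"spin":0,"fingers":0}
    - {"x":-20,"y":4,"z":-70,"spin":-6,"fingers":1}
    - {"x":-45,"y":8.4,"z":-70,"spin":-11.2,"fingers":1}
    - {"x":-45,"y":8.4,"z":-70,"spin":-11.2,"fingers":1}

```text
clock: 7.75
eef_pos: [0.6283, 0.0029, 0.1677]
tool_rot: [0.844, -0.537, 0.0, -0.0]
ft_force: [-0.2, -0.2, 0.7]
grip_width: -0.0002
grasp_force: 0.0
```

Run:
```python
from h import *
o=readout.get_obs(); print(o['clock'],o['joint_pos'].round(3),o['eef_pos'],o['ft_force'].round(1),o['grip_width'])
r=R.from_quat(o['tool_rot']).as_matrix(); print(np.degrees(np.arctan2(r[1,0],r[0,0])))
print(tool([.6279,0,.083]))
c=snap('wrist','w4.png');print(proj(c,[.6468,-.0408,.128]))
```

```text
7.75 [ 0.004  0.527  0.263  1.306  0.    -2.004] [0.62829549 0.00286005 0.16767951] [-0.2 -0.2  0.7] -0.00021791179585677132
-64.91881973196054
[ 2.4  1.6 84.7]
[[316.11411337 143.13618337]]
```

View pics/w4.png

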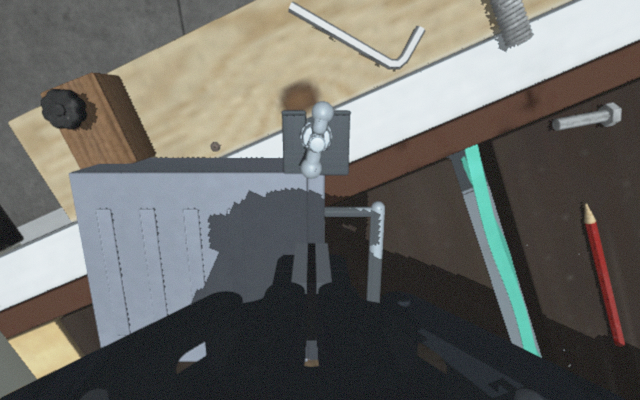

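The wing nut is up and the bolt is clear at (316,143), with the shut fingers beside it on the cabinet side. I'll push it outward.

Emit:
jog_arm:
  motion:
    - {"x":0,"y":1,"z":50,"spin":0,"fingers":1}
    - {"x":0,"y":1,"z":84,"spin":0,"fingers":1}
    - {"x":0,"y":1,"z":84.5,"spin":0,"fingers":1}
    - {"x":15,"y":1,"z":84.5,"spin":0,"fingers":1}
    - {"x":28,"y":1,"z":84.5,"spin":0,"fingers":1}
    - {"x":40,"y":1,"z":84.5,"spin":0,"fingers":1}
    - {"x":50,"y":1,"z":84.5,"spin":0,"fingers":1}

```text
clock: 8.68
eef_pos: [0.6498, -0.0456, 0.0833]
tool_rot: [0.843, -0.538, 0.001, -0.001]
ft_force: [-0.1, 0.7, -1.1]
grip_width: 0.0001
grasp_force: 0.6
```

Emit:
jog_arm:
  motion:
    - {"x":8,"y":0,"z":0,"spin":0,"fingers":1}
    - {"x":16,"y":0,"z":0,"spin":0,"fingers":1}
    - {"x":21,"y":0,"z":0,"spin":0,"fingers":1}
    - {"x":23,"y":0,"z":0,"spin":0,"fingers":1}
    - {"x":23,"y":0,"z":0,"spin":0,"fingers":1}

```text
clock: 9.3
eef_pos: [0.6587, -0.0657, 0.0827]
tool_rot: [0.843, -0.538, 0.0, 0.0]
ft_force: [-0.1, 0.4, -0.1]
grip_width: 0.0001
grasp_force: 0.0
```

Run:
```python
from h import *
o=readout.get_obs(); print(o['clock'],o['joint_pos'].round(3),o['eef_pos'],o['ft_force'].round(1),o['grip_width'])
c=snap('scene')
t=c['pixels'][175:255,300:420,::-1]; u=snap('top')['pixels'][105:185,250:370,::-1]
cv2.imwrite('pics/a1.png',cv2.resize(np.hstack([t,u]),None,fx=3.3,fy=3.3,interpolation=cv2.INTER_CUBIC))
```

```text
9.3 [-9.900e-02  6.500e-01  2.470e-01  1.168e+00 -1.000e-03 -2.106e+00] [ 0.65872545 -0.06574289  0.08274995] [-0.1  0.4 -0.1] 8.789293270199114e-05
```

View pics/a1.png

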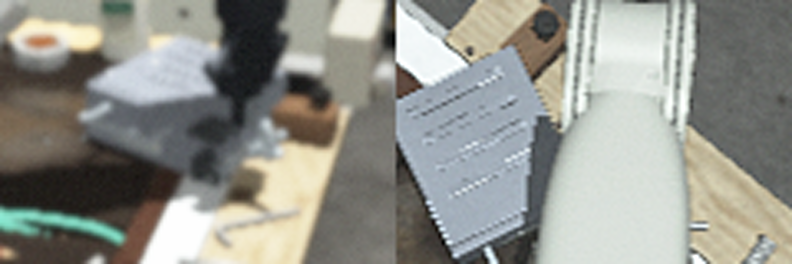

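Emit:
jog_arm:
  motion:
    - {"x":2,"y":0,"z":0,"spin":0,"fingers":1}
    - {"x":4,"y":0,"z":2,"spin":0,"fingers":1}
    - {"x":4,"y":0,"z":2,"spin":0,"fingers":1}

```text
clock: 9.78
eef_pos: [0.6603, -0.0689, 0.081]
tool_rot: [0.843, -0.537, 0.0, -0.0]
ft_force: [-0.7, 1.0, 3.0]
grip_width: -0.0002
grasp_force: 1.5
```

Emit:
jog_arm:
  motion:
    - {"x":2,"y":0,"z":1,"spin":0,"fingers":1}
    - {"x":4,"y":0,"z":2,"spin":0,"fingers":1}
    - {"x":4,"y":0,"z":2,"spin":0,"fingers":1}

```text
clock: 10.15
eef_pos: [0.6609, -0.0697, 0.0803]
tool_rot: [0.844, -0.537, -0.002, -0.002]
ft_force: [-6.3, 8.8, 11.8]
grip_width: 0.0
grasp_force: 7.5
```

Emit:
jog_arm:
  motion:
    - {"x":-4,"y":0,"z":-10,"spin":0,"fingers":1}
    - {"x":-10,"y":0,"z":-60,"spin":0,"fingers":1}
    - {"x":-40,"y":10,"z":-90,"spin":0,"fingers":0.4}
    - {"x":-80,"y":25,"z":-90,"spin":0,"fingers":0.4}
    - {"x":-120,"y":40,"z":-90,"spin":0,"fingers":0.4}
    - {"x":-131,"y":47,"z":-90,"spin":0,"fingers":0.4}
    - {"x":-131,"y":47,"z":-90,"spin":0,"fingers":0.4}
    - {"x":-131,"y":47,"z":-90,"spin":0,"fingers":0.4}

```text
clock: 11.15
eef_pos: [0.565, 0.0254, 0.1685]
tool_rot: [0.843, -0.538, 0.001, -0.0]
ft_force: [0.7, -0.4, -0.0]
grip_width: 0.0255
grasp_force: 0.0
```

Run:
```python
from h import *
o=readout.get_obs(); print(o['clock'],o['eef_pos'],o['ft_force'].round(1),o['grip_width'])
print(tool([.564,.0285,.035]))
c=snap('wrist','w5.png')
print(proj(c,[.564,.0285,.061]))
```

```text
11.15 [0.56503504 0.02537745 0.16854429] [ 0.7 -0.4 -0. ] 0.025520195879526714
[ -3.4  -0.3 133.5]
[[311.73904277 203.07067809]]
```

View pics/w5.png

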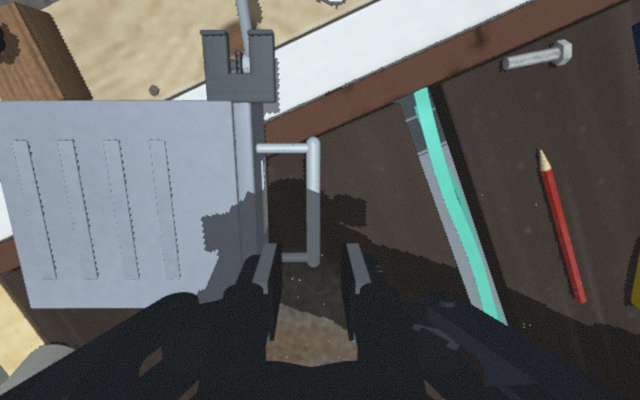

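The swing bolt is out of the slotted lug. The bar handle spans (313,140) to (313,262), matching its projected position. I'll grip it and pull.

Emit:
jog_arm:
  motion:
    - {"x":-3,"y":0,"z":50,"spin":0,"fingers":0.4}
    - {"x":-3,"y":0,"z":100,"spin":0,"fingers":0.4}
    - {"x":-3,"y":0,"z":125,"spin":0,"fingers":0.4}
    - {"x":-3,"y":0,"z":131,"spin":0,"fingers":0.4}
    - {"x":-3,"y":0,"z":131,"spin":0,"fingers":1}
    - {"x":-3,"y":0,"z":131,"spin":0,"fingers":1}
    - {"x":-3,"y":0,"z":131,"spin":0,"fingers":1}

```text
clock: 12.08
eef_pos: [0.5625, 0.0281, 0.0376]
tool_rot: [0.843, -0.538, 0.0, 0.001]
ft_force: [-0.1, -4.6, -6.9]
grip_width: 0.008
grasp_force: 58.3
```

Emit:
jog_arm:
  motion:
    - {"x":0,"y":15,"z":0,"spin":0,"fingers":1}
    - {"x":0,"y":30,"z":0,"spin":0,"fingers":1}
    - {"x":0,"y":45,"z":0,"spin":0,"fingers":1}
    - {"x":0,"y":60,"z":0,"spin":0,"fingers":1}
    - {"x":0,"y":75,"z":0,"spin":0,"fingers":1}
    - {"x":0,"y":88,"z":0,"spin":0,"fingers":1}
    - {"x":0,"y":97,"z":0,"spin":0,"fingers":1}
    - {"x":0,"y":97,"z":0,"spin":0,"fingers":1}

```text
clock: 13.08
eef_pos: [0.4739, -0.0134, 0.0376]
tool_rot: [0.843, -0.538, 0.001, 0.001]
ft_force: [1.2, -6.0, -11.4]
grip_width: 0.0076
grasp_force: 59.0
```

Emit:
jog_arm:
  motion:
    - {"x":0,"y":2,"z":0,"spin":0,"fingers":1}
    - {"x":0,"y":4,"z":0,"spin":0,"fingers":1}
    - {"x":0,"y":4,"z":0,"spin":0,"fingers":1}

```text
clock: 13.45
eef_pos: [0.472, -0.0143, 0.0376]
tool_rot: [0.843, -0.538, 0.001, -0.0]
ft_force: [5.5, -4.2, -14.4]
grip_width: 0.008
grasp_force: 58.8
```

Emit:
jog_arm:
  motion:
    - {"x":0,"y":-3,"z":0,"spin":0,"fingers":0.4}
    - {"x":0,"y":-3,"z":0,"spin":0,"fingers":0.4}
    - {"x":0,"y":-3,"z":-50,"spin":0,"fingers":0.4}
    - {"x":0,"y":-3,"z":-110,"spin":0,"fingers":0}
    - {"x":20,"y":15,"z":-132,"spin":10,"fingers":-0.5}
    - {"x":40,"y":30,"z":-132,"spin":20,"fingers":-1}
    - {"x":60,"y":45,"z":-132,"spin":30,"fingers":-1}
    - {"x":80,"y":50,"z":-132,"spin":40,"fingers":-1}

```text
clock: 14.45
eef_pos: [0.4594, -0.1078, 0.1709]
tool_rot: [-0.606, 0.795, -0.001, 0.001]
ft_force: [1.3, -0.1, 0.1]
grip_width: 0.0854
grasp_force: 0.0
```

```bash
cat >> h.py <<'E'
U=np.array([np.cos(np.radians(24.9)),np.sin(np.radians(24.9))]); V=np.array([-U[1],U[0]])
def drop(x,y): return np.array([.576,.0355])+x*U+y*V
def go(p,yaw):
    o=readout.get_obs(); r=R.from_quat(o['tool_rot']).as_matrix(); y0=np.degrees(np.arctan2(r[1,0],r[0,0])); d=(y0-yaw+180)%360-180
    print(o['clock'],'at',o['eef_pos'].round(4),'yaw',y0.round(1),'q6',np.degrees(o['joint_pos'][5]).round(),'f',o['ft_force'].round(1),'w',round(o['grip_width'],4),'| shift',tool(p),'spin',d.round(1),'or',(d-180*np.sign(d)).round(1))
E
python3 - <<'E'
from h import *
go([.4465,-.143,.003],35)
c=snap('wrist','w6.png')
print(proj(c,[.4465,-.143,.008]),proj(c,[.5585,-.189,.01]),proj(c,[.501,-.2605,.008]))
E
```

```text
14.45 at [ 0.4594 -0.1078  0.1709] yaw -105.4 q6 -88.0 f [ 1.3 -0.1  0.1] w 0.0854 | shift [ 37.5   3.5 167.8] spin -140.4 or 39.6
[[316.11543663 137.62751307]] [[170.74581759 119.83380109]] [[207.68960596   7.55306058]]
```

View pics/w6.png

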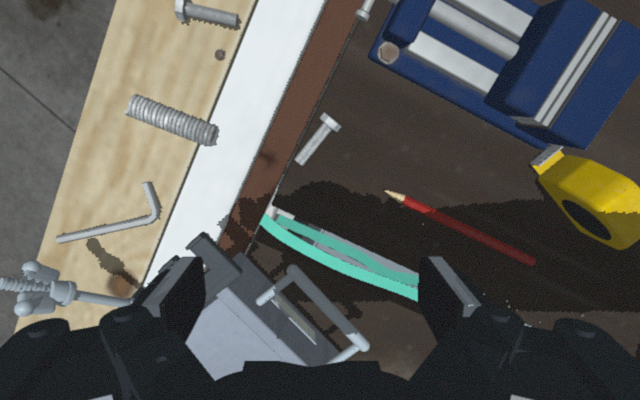

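Run:
```python
from h import *
c=C('wrist')
for n,a,b,z in [('b3',(331,120),(299,163),.008),('sp',(130,104),(215,135),.01),('b1',(180,9),(239,20),.008)]:
    a=px2w(c,*a,z);b=px2w(c,*b,z);m=(a+b)/2;d=a-b;y=np.degrees(np.arctan2(d[1],d[0]));print(n,m.round(4),np.linalg.norm(d).round(3),y.round(1))
    if n=='b3': go([*m[:2],.003],y)
for p in [(-8,0),(-38,36),(-38,0),(-38,-36)]: print(p,drop(p[0]/1e3,p[1]/1e3).round(4))
```

```text
b3 [ 0.4485 -0.1399  0.008 ] 0.045 -142.1
14.5 at [ 0.4604 -0.1099  0.1708] yaw -105.7 q6 -88.0 f [ 1.3 -1.8 -1.1] w 0.0857 | shift [ 32.    3.9 167.8] spin 36.4 or -143.6
sp [ 0.5567 -0.1886  0.01  ] 0.072 -35.6
b1 [ 0.5012 -0.2555  0.008 ] 0.046 -25.1
(-8, 0) [0.5687 0.0321]
(-38, 36) [0.5264 0.0522]
(-38, 0) [0.5415 0.0195]
(-38, -36) [ 0.5567 -0.0132]
```

The wrist picture shows the drawer open and bolt 3 at (315,141). The spring is at (172,119) and bolt 1 at (210,14).

Emit:
jog_arm:
  motion:
    - {"x":16,"y":2,"z":40,"spin":10,"fingers":-1}
    - {"x":32,"y":4,"z":80,"spin":20,"fingers":-0.6}
    - {"x":32,"y":4,"z":120,"spin":30,"fingers":-0.3}
    - {"x":32,"y":4,"z":150,"spin":36,"fingers":-0.2}
    - {"x":32,"y":4,"z":167,"spin":36,"fingers":-0.2}
    - {"x":32,"y":4,"z":167,"spin":36,"fingers":0.3}
    - {"x":32,"y":4,"z":167,"spin":36,"fingers":1}
    - {"x":32,"y":4,"z":167,"spin":36,"fingers":1}

```text
clock: 15.5
eef_pos: [0.4485, -0.1374, 0.0038]
tool_rot: [-0.334, 0.943, -0.001, 0.001]
ft_force: [-0.5, -0.3, -0.2]
grip_width: 0.017
grasp_force: 60.0
```

Emit:
jog_arm:
  motion:
    - {"x":0,"y":0,"z":0,"spin":0,"fingers":1}
    - {"x":0,"y":0,"z":0,"spin":0,"fingers":1}
    - {"x":0,"y":0,"z":-40,"spin":-8,"fingers":1}
    - {"x":0,"y":0,"z":-90,"spin":-16,"fingers":1}
    - {"x":0,"y":0,"z":-120,"spin":-25,"fingers":1}
    - {"x":0,"y":0,"z":-120,"spin":-35,"fingers":1}

```text
clock: 16.25
eef_pos: [0.4496, -0.1379, 0.1257]
tool_rot: [-0.604, 0.797, -0.003, 0.002]
ft_force: [-0.5, -0.3, -0.8]
grip_width: 0.0167
grasp_force: 60.1
```

Run:
```python
from h import *
p=drop(-.038,.036); go([*p,.048],-65.1)
```

```text
16.25 at [ 0.4496 -0.1379  0.1257] yaw -105.7 q6 -91.0 f [-0.5 -0.3 -0.8] w 0.0167 | shift [-203.7  -22.    77.8] spin -40.6 or 139.4
```

Emit:
jog_arm:
  motion:
    - {"x":-40,"y":-4,"z":0,"spin":-8,"fingers":1}
    - {"x":-80,"y":-8,"z":0,"spin":-16,"fingers":1}
    - {"x":-120,"y":-13,"z":0,"spin":-24,"fingers":1}
    - {"x":-160,"y":-17,"z":0,"spin":-32,"fingers":1}
    - {"x":-203,"y":-22,"z":0,"spin":-40,"fingers":1}
    - {"x":-203.5,"y":-22,"z":20,"spin":-40.6,"fingers":1}
    - {"x":-203.5,"y":-22,"z":60,"spin":-40.6,"fingers":1}
    - {"x":-203.5,"y":-22,"z":78,"spin":-40.6,"fingers":1}

```text
clock: 17.25
eef_pos: [0.5234, 0.0525, 0.0425]
tool_rot: [0.842, -0.54, -0.001, 0.001]
ft_force: [-0.8, -0.0, -0.4]
grip_width: 0.0171
grasp_force: 60.1
```

Emit:
jog_arm:
  motion:
    - {"x":0,"y":0,"z":0,"spin":0,"fingers":1}
    - {"x":0,"y":0,"z":0,"spin":0,"fingers":0.4}
    - {"x":0,"y":0,"z":0,"spin":0,"fingers":0.4}
    - {"x":0,"y":0,"z":-50,"spin":0,"fingers":0.4}
    - {"x":0,"y":0,"z":-85,"spin":0,"fingers":0}
    - {"x":40,"y":0,"z":-100,"spin":-10,"fingers":-0.5}
    - {"x":80,"y":0,"z":-100,"spin":-20,"fingers":-0.5}
    - {"x":120,"y":0,"z":-100,"spin":-28,"fingers":-0.5}

```text
clock: 18.25
eef_pos: [0.5749, -0.0581, 0.1464]
tool_rot: [0.948, -0.318, 0.001, 0.0]
ft_force: [-0.4, 1.2, -0.6]
grip_width: 0.0642
grasp_force: 0.0
```

Run:
```python
from h import *
go([.5575,-.1887,.003],-36)
```

```text
18.25 at [ 0.5749 -0.0581  0.1464] yaw -37.1 q6 -149.0 f [-0.4  1.2 -0.6] w 0.0642 | shift [ 64.7 114.7 143.4] spin -1.1 or 178.9
```

Emit:
jog_arm:
  motion:
    - {"x":30,"y":55,"z":0,"spin":0,"fingers":-0.3}
    - {"x":64,"y":105,"z":0,"spin":-1,"fingers":-0.3}
    - {"x":64.5,"y":114.5,"z":40,"spin":-1,"fingers":-0.2}
    - {"x":64.5,"y":114.5,"z":90,"spin":-1,"fingers":-0.2}
    - {"x":64.5,"y":114.5,"z":130,"spin":-1,"fingers":-0.2}
    - {"x":64.5,"y":114.5,"z":142.5,"spin":-1,"fingers":-0.2}
    - {"x":64.5,"y":114.5,"z":142.5,"spin":-1,"fingers":0.5}
    - {"x":64.5,"y":114.5,"z":142.5,"spin":-1,"fingers":1}

```text
clock: 19.25
eef_pos: [0.5579, -0.1874, 0.0044]
tool_rot: [0.95, -0.312, 0.002, 0.0]
ft_force: [-0.2, -0.1, 0.4]
grip_width: 0.0184
grasp_force: 59.8
```

Emit:
jog_arm:
  motion:
    - {"x":0,"y":0,"z":0,"spin":0,"fingers":1}
    - {"x":0,"y":0,"z":0,"spin":0,"fingers":1}
    - {"x":0,"y":0,"z":0,"spin":0,"fingers":1}
    - {"x":0,"y":0,"z":-40,"spin":0,"fingers":1}
    - {"x":0,"y":0,"z":-90,"spin":0,"fingers":1}
    - {"x":0,"y":0,"z":-140,"spin":0,"fingers":1}

```text
clock: 20.0
eef_pos: [0.5561, -0.1868, 0.1438]
tool_rot: [0.95, -0.312, 0.0, 0.0]
ft_force: [1.1, -0.3, -0.2]
grip_width: 0.0185
grasp_force: 59.9
```

Run:
```python
from h import *
go([*drop(-.008,0),.05],-65.1)
```

```text
20.0 at [ 0.5561 -0.1868  0.1438] yaw -36.4 q6 -162.0 f [ 1.1 -0.3 -0.2] w 0.0185 | shift [-119.8 -183.7   93.8] spin 28.7 or -151.3
```

Emit:
jog_arm:
  motion:
    - {"x":-30,"y":-45,"z":0,"spin":8,"fingers":1}
    - {"x":-60,"y":-90,"z":0,"spin":16,"fingers":1}
    - {"x":-90,"y":-135,"z":0,"spin":24,"fingers":1}
    - {"x":-119,"y":-180,"z":0,"spin":28.7,"fingers":1}
    - {"x":-120,"y":-183.5,"z":10,"spin":28.7,"fingers":1}
    - {"x":-120,"y":-183.5,"z":50,"spin":28.7,"fingers":1}
    - {"x":-120,"y":-183.5,"z":85,"spin":28.7,"fingers":1}
    - {"x":-120,"y":-183.5,"z":94,"spin":28.7,"fingers":1}

```text
clock: 21.0
eef_pos: [0.5664, 0.031, 0.0456]
tool_rot: [0.843, -0.538, -0.002, 0.002]
ft_force: [-0.7, -0.6, 0.0]
grip_width: 0.0182
grasp_force: 59.9
```

Emit:
jog_arm:
  motion:
    - {"x":0,"y":0,"z":0,"spin":0,"fingers":1}
    - {"x":0,"y":0,"z":0,"spin":0,"fingers":0.3}
    - {"x":0,"y":0,"z":0,"spin":0,"fingers":0.3}
    - {"x":0,"y":0,"z":-50,"spin":0,"fingers":0.3}
    - {"x":0,"y":0,"z":-95,"spin":0,"fingers":0}
    - {"x":55,"y":20,"z":-110,"spin":-10,"fingers":-0.3}
    - {"x":110,"y":50,"z":-110,"spin":-20,"fingers":-0.3}
    - {"x":165,"y":85,"z":-110,"spin":-30,"fingers":-0.3}

```text
clock: 22.0
eef_pos: [0.563, -0.1471, 0.1597]
tool_rot: [0.953, -0.302, 0.002, -0.0]
ft_force: [-0.5, -0.3, -0.0]
grip_width: 0.0558
grasp_force: 0.0
```

Emit:
jog_arm:
  motion:
    - {"x":10,"y":30,"z":0,"spin":0,"fingers":-0.3}
    - {"x":10,"y":30,"z":0,"spin":0,"fingers":-0.3}
    - {"x":10,"y":30,"z":0,"spin":0,"fingers":-0.3}

```text
clock: 22.38
eef_pos: [0.5532, -0.1752, 0.1586]
tool_rot: [0.952, -0.306, 0.001, -0.0]
ft_force: [0.0, 0.3, -0.9]
grip_width: 0.0553
grasp_force: 0.0
```

Run:
```python
from h import *
go([.501,-.257,.003],-26)
c=snap('wrist','w7.png'); print(proj(c,[[.501,-.257,.008],[.42,-.348,.008]]))
```

```text
22.375 at [ 0.5532 -0.1752  0.1586] yaw -35.6 q6 -162.0 f [ 0.   0.3 -0.9] w 0.0553 | shift [  5.   97.  155.6] spin -9.6 or 170.4
[[428.05847874 179.54981486]
 [570.43650029 194.56842176]]
```

View pics/w7.png

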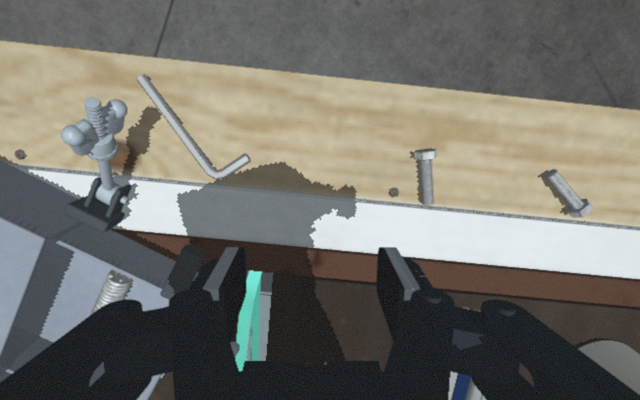

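Run:
```python
from h import *
c=C('wrist')
for n,a,b,z in [('b1',(426,152),(427,205),.008),('b2',(551,174),(582,211),.008)]:
    a=px2w(c,*a,z);b=px2w(c,*b,z);m=(a+b)/2;d=a-b;y=np.degrees(np.arctan2(d[1],d[0]));print(n,m.round(4),np.linalg.norm(d).round(3),y.round(1))
    go([*m[:2],.003],y)
```

```text
b1 [ 0.5021 -0.2562  0.008 ] 0.045 -29.6
22.425 at [ 0.5533 -0.1747  0.1585] yaw -35.5 q6 -162.0 f [-0.6 -0.3  0.3] w 0.0558 | shift [  5.6  96.1 155.4] spin -5.9 or 174.1
b2 [ 0.4233 -0.3461  0.008 ] 0.045 9.5
22.425 at [ 0.5533 -0.1747  0.1585] yaw -35.5 q6 -162.0 f [-0.6 -0.3  0.3] w 0.0558 | shift [ -6.3 215.1 155.3] spin -45.0 or 135.0
```

Bolt 1 is at (427,178), bolt 2 at (566,193), and the spring is visible inside the drawer at (115,288).

Emit:
jog_arm:
  motion:
    - {"x":5,"y":45,"z":0,"spin":0,"fingers":-0.3}
    - {"x":5.5,"y":90,"z":20,"spin":0,"fingers":-0.3}
    - {"x":5.5,"y":96,"z":70,"spin":-1,"fingers":-0.2}
    - {"x":5.5,"y":96,"z":120,"spin":-1,"fingers":-0.2}
    - {"x":5.5,"y":96,"z":150,"spin":-1,"fingers":-0.2}
    - {"x":5.5,"y":96,"z":155,"spin":-1,"fingers":-0.2}
    - {"x":5.5,"y":96,"z":155,"spin":-1,"fingers":0.5}
    - {"x":5.5,"y":96,"z":155,"spin":-1,"fingers":1}

```text
clock: 23.42
eef_pos: [0.5032, -0.2572, 0.0051]
tool_rot: [0.955, -0.297, 0.002, 0.0]
ft_force: [-1.1, 1.7, 2.9]
grip_width: 0.017
grasp_force: 62.1
```

Emit:
jog_arm:
  motion:
    - {"x":0,"y":0,"z":0,"spin":0,"fingers":1}
    - {"x":0,"y":0,"z":0,"spin":0,"fingers":1}
    - {"x":0,"y":0,"z":0,"spin":0,"fingers":1}
    - {"x":0,"y":0,"z":-40,"spin":0,"fingers":1}
    - {"x":0,"y":0,"z":-90,"spin":0,"fingers":1}
    - {"x":0,"y":-40,"z":-140,"spin":5,"fingers":1}

```text
clock: 24.18
eef_pos: [0.5226, -0.2263, 0.1436]
tool_rot: [0.94, -0.342, 0.0, 0.0]
ft_force: [2.3, -0.3, -0.5]
grip_width: 0.0167
grasp_force: 61.1
```

Run:
```python
from h import *
go([*drop(-.038,-.034),.053],-65.1)
```

```text
24.175 at [ 0.5226 -0.2263  0.1436] yaw -40.0 q6 -163.0 f [ 2.3 -0.3 -0.5] w 0.0167 | shift [-112.7 -186.1   90.4] spin 25.1 or -154.9
```

Emit:
jog_arm:
  motion:
    - {"x":-28,"y":-46,"z":0,"spin":8,"fingers":1}
    - {"x":-56,"y":-92,"z":0,"spin":16,"fingers":1}
    - {"x":-84,"y":-138,"z":0,"spin":24,"fingers":1}
    - {"x":-112,"y":-180,"z":0,"spin":25,"fingers":1}
    - {"x":-112.5,"y":-184,"z":10,"spin":25,"fingers":1}
    - {"x":-112.5,"y":-184,"z":50,"spin":25,"fingers":1}
    - {"x":-112.5,"y":-184,"z":80,"spin":25,"fingers":1}
    - {"x":-112.5,"y":-184,"z":90,"spin":25,"fingers":1}

```text
clock: 25.18
eef_pos: [0.5533, -0.012, 0.0503]
tool_rot: [0.845, -0.535, -0.001, 0.001]
ft_force: [0.0, -0.2, 0.3]
grip_width: 0.0169
grasp_force: 61.2
```

Run:
```python
from h import *
go([*drop(-.038,-.034),.053],-65.1)
```

```text
25.175 at [ 0.5533 -0.012   0.0503] yaw -64.6 q6 -117.0 f [ 0.  -0.2  0.3] w 0.0169 | shift [ 0.4 -2.6 -2.7] spin 0.5 or -179.5
```

Emit:
jog_arm:
  motion:
    - {"x":0,"y":0,"z":0,"spin":0,"fingers":0.4}
    - {"x":0,"y":0,"z":0,"spin":0,"fingers":0.4}
    - {"x":0,"y":0,"z":-50,"spin":0,"fingers":0.4}
    - {"x":0,"y":0,"z":-110,"spin":10,"fingers":0.2}
    - {"x":50,"y":40,"z":-120,"spin":20,"fingers":-0.3}
    - {"x":100,"y":80,"z":-120,"spin":30,"fingers":-0.3}
    - {"x":150,"y":130,"z":-120,"spin":40,"fingers":-0.3}
    - {"x":190,"y":170,"z":-120,"spin":50,"fingers":-0.3}

```text
clock: 26.18
eef_pos: [0.4833, -0.2526, 0.1733]
tool_rot: [-0.538, 0.843, -0.001, 0.0]
ft_force: [0.3, -0.9, 0.4]
grip_width: 0.0554
grasp_force: 0.0
```

Emit:
jog_arm:
  motion:
    - {"x":0,"y":0,"z":0,"spin":10,"fingers":-0.3}
    - {"x":0,"y":0,"z":0,"spin":20,"fingers":-0.3}
    - {"x":0,"y":0,"z":0,"spin":30,"fingers":-0.3}
    - {"x":0,"y":0,"z":0,"spin":40,"fingers":-0.3}
    - {"x":0,"y":0,"z":0,"spin":50,"fingers":-0.3}
    - {"x":0,"y":0,"z":0,"spin":56,"fingers":-0.3}
    - {"x":0,"y":0,"z":0,"spin":56,"fingers":-0.3}

```text
clock: 27.05
eef_pos: [0.484, -0.2508, 0.1729]
tool_rot: [-0.082, 0.997, -0.0, 0.0]
ft_force: [0.8, 0.8, -0.6]
grip_width: 0.0557
grasp_force: 0.0
```

Run:
```python
from h import *
go([.4233,-.3475,.003],-170.5)
```

```text
27.05 at [ 0.484  -0.2508  0.1729] yaw -170.6 q6 -37.0 f [ 0.8  0.8 -0.6] w 0.0557 | shift [ 75.9 -85.3 169.9] spin -0.1 or 179.9
```

Emit:
jog_arm:
  motion:
    - {"x":40,"y":-45,"z":0,"spin":0,"fingers":-0.3}
    - {"x":76,"y":-85,"z":10,"spin":0,"fingers":-0.3}
    - {"x":76,"y":-85.3,"z":60,"spin":0,"fingers":-0.2}
    - {"x":76,"y":-85.3,"z":115,"spin":0,"fingers":-0.2}
    - {"x":76,"y":-85.3,"z":155,"spin":0,"fingers":-0.2}
    - {"x":76,"y":-85.3,"z":169,"spin":0,"fingers":-0.2}
    - {"x":76,"y":-85.3,"z":169,"spin":0,"fingers":0.5}
    - {"x":76,"y":-85.3,"z":169,"spin":0,"fingers":1}

```text
clock: 28.05
eef_pos: [0.4245, -0.3479, 0.005]
tool_rot: [-0.082, 0.997, -0.001, 0.001]
ft_force: [-1.1, 0.6, 1.9]
grip_width: 0.0172
grasp_force: 62.2
```

Emit:
jog_arm:
  motion:
    - {"x":0,"y":0,"z":0,"spin":0,"fingers":1}
    - {"x":0,"y":0,"z":0,"spin":0,"fingers":1}
    - {"x":0,"y":0,"z":0,"spin":0,"fingers":1}
    - {"x":0,"y":0,"z":-40,"spin":0,"fingers":1}
    - {"x":0,"y":0,"z":-90,"spin":-10,"fingers":1}
    - {"x":0,"y":0,"z":-130,"spin":-20,"fingers":1}
    - {"x":0,"y":0,"z":-140,"spin":-30,"fingers":1}
    - {"x":0,"y":0,"z":-140,"spin":-40,"fingers":1}

```text
clock: 29.05
eef_pos: [0.4241, -0.3473, 0.1451]
tool_rot: [-0.421, 0.907, -0.002, 0.001]
ft_force: [0.0, -1.1, -0.8]
grip_width: 0.017
grasp_force: 61.2
```

Run:
```python
from h import *
go([*drop(-.038,.0),.053],-65.1)
```

```text
29.05 at [ 0.4241 -0.3473  0.1451] yaw -130.3 q6 -89.0 f [ 0.  -1.1 -0.8] w 0.017 | shift [-355.9  147.8   91.5] spin -65.2 or 114.8
```

Emit:
jog_arm:
  motion:
    - {"x":-45,"y":19,"z":0,"spin":-8,"fingers":1}
    - {"x":-90,"y":37,"z":0,"spin":-16,"fingers":1}
    - {"x":-135,"y":56,"z":0,"spin":-24,"fingers":1}
    - {"x":-180,"y":75,"z":0,"spin":-32,"fingers":1}
    - {"x":-225,"y":93,"z":0,"spin":-40,"fingers":1}
    - {"x":-270,"y":112,"z":0,"spin":-48,"fingers":1}
    - {"x":-315,"y":131,"z":0,"spin":-56,"fingers":1}
    - {"x":-350,"y":145,"z":0,"spin":-64,"fingers":1}

```text
clock: 30.05
eef_pos: [0.5412, 0.0155, 0.1434]
tool_rot: [0.838, -0.546, 0.0, -0.0]
ft_force: [-0.1, -0.1, -0.8]
grip_width: 0.0165
grasp_force: 61.2
```

Run:
```python
from h import *
go([*drop(-.038,.0),.053],-65.1)
```

```text
30.05 at [0.5412 0.0155 0.1434] yaw -66.2 q6 -112.0 f [-0.1 -0.1 -0.8] w 0.0165 | shift [-3.6 -1.8 90.4] spin -1.1 or 178.9
```

Emit:
jog_arm:
  motion:
    - {"x":-3.5,"y":-1.5,"z":50,"spin":-1,"fingers":1}
    - {"x":-3.5,"y":-1.5,"z":85,"spin":-1,"fingers":1}
    - {"x":-3.5,"y":-1.5,"z":92,"spin":-1,"fingers":1}
    - {"x":-3.5,"y":-1.5,"z":92,"spin":-1,"fingers":0.4}
    - {"x":-3.5,"y":-1.5,"z":92,"spin":-1,"fingers":0.4}
    - {"x":-3.5,"y":-1.5,"z":50,"spin":-1,"fingers":0.4}
    - {"x":-3.5,"y":-1.5,"z":-10,"spin":-1,"fingers":0.4}
    - {"x":-50,"y":-1.5,"z":-30,"spin":-1,"fingers":0.4}

```text
clock: 31.05
eef_pos: [0.5256, 0.0582, 0.1786]
tool_rot: [0.839, -0.544, 0.004, -0.003]
ft_force: [0.2, 0.1, -0.1]
grip_width: 0.0253
grasp_force: 0.0
```

Emit:
jog_arm:
  motion:
    - {"x":-25,"y":0,"z":0,"spin":0,"fingers":0.4}
    - {"x":-25,"y":0,"z":0,"spin":0,"fingers":0.4}
    - {"x":-25,"y":0,"z":0,"spin":0,"fingers":0.4}

```text
clock: 31.42
eef_pos: [0.5121, 0.082, 0.1736]
tool_rot: [0.84, -0.542, 0.001, 0.0]
ft_force: [0.3, -0.5, -0.1]
grip_width: 0.0255
grasp_force: 0.0
```

Run:
```python
from h import *
go([.4735,-.0135,.036],-65.1)
c=snap('wrist','w8.png'); print(proj(c,[[.4725,-.014,.061]]))
for p in [(-71,63),(26,63),(26,-63),(-71,-63)]: print(proj(c,[*drop(p[0]/1e3,p[1]/1e3),.05]).round())
```

```text
31.425 at [0.5121 0.082  0.1736] yaw -65.6 q6 -105.0 f [ 0.3 -0.5 -0.1] w 0.0255 | shift [ 71.   74.7 137.6] spin -0.5 or 179.5
[[423.35969829  96.07315648]]
[[355. 185.]]
[[227. 186.]]
[[214.   2.]]
[[360.   0.]]
```

View pics/w8.png

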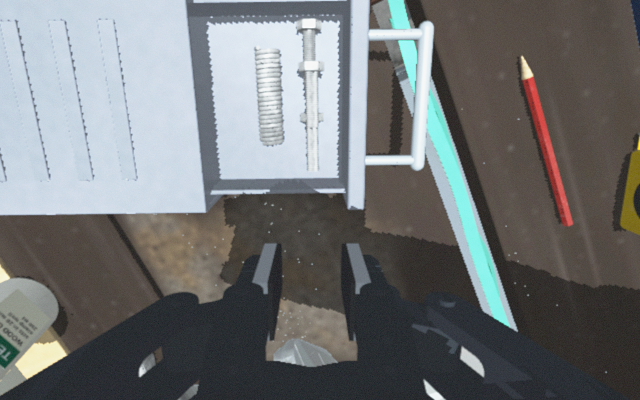

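The spring at (270,97) and three bolts along (310,20)–(313,170) all lie in the drawer. The handle is at (424,97), where expected, so I'll grip it and push home.

Emit:
jog_arm:
  motion:
    - {"x":35,"y":37,"z":0,"spin":0,"fingers":0.4}
    - {"x":70,"y":72,"z":0,"spin":0,"fingers":0.4}
    - {"x":71,"y":74.5,"z":30,"spin":0,"fingers":0.4}
    - {"x":71,"y":74.5,"z":80,"spin":-0.5,"fingers":0.4}
    - {"x":71,"y":74.5,"z":120,"spin":-0.5,"fingers":0.4}
    - {"x":71,"y":74.5,"z":135,"spin":-0.5,"fingers":0.4}
    - {"x":71,"y":74.5,"z":135,"spin":-0.5,"fingers":1}
    - {"x":71,"y":74.5,"z":135,"spin":-0.5,"fingers":1}

```text
clock: 32.48
eef_pos: [0.472, -0.0136, 0.0364]
tool_rot: [0.843, -0.538, -0.001, 0.001]
ft_force: [1.6, -0.7, -17.7]
grip_width: 0.0079
grasp_force: 58.0
```

Emit:
jog_arm:
  motion:
    - {"x":0,"y":0,"z":0,"spin":0,"fingers":1}
    - {"x":0,"y":-13,"z":0,"spin":0,"fingers":1}
    - {"x":0,"y":-28,"z":0,"spin":0,"fingers":1}
    - {"x":0,"y":-43,"z":0,"spin":0,"fingers":1}
    - {"x":0,"y":-58,"z":0,"spin":0,"fingers":1}
    - {"x":0,"y":-73,"z":0,"spin":0,"fingers":1}
    - {"x":0,"y":-86,"z":0,"spin":0,"fingers":1}
    - {"x":0,"y":-95,"z":0,"spin":0,"fingers":1}

```text
clock: 33.48
eef_pos: [0.5595, 0.0275, 0.0366]
tool_rot: [0.843, -0.538, -0.001, 0.001]
ft_force: [-0.4, -4.3, -25.0]
grip_width: 0.0077
grasp_force: 58.1
```

Emit:
jog_arm:
  motion:
    - {"x":0,"y":-3,"z":0,"spin":0,"fingers":1}
    - {"x":0,"y":-5,"z":0,"spin":0,"fingers":1}
    - {"x":0,"y":-5,"z":0,"spin":0,"fingers":1}
    - {"x":0,"y":-5,"z":0,"spin":0,"fingers":1}

```text
clock: 33.98
eef_pos: [0.5622, 0.0288, 0.0365]
tool_rot: [0.843, -0.538, -0.002, 0.002]
ft_force: [-0.9, -5.9, -24.3]
grip_width: 0.0079
grasp_force: 58.6
```

Run:
```python
from h import *
go([.5625,.0281,.0376],-65.1)
```

```text
33.975 at [0.5622 0.0288 0.0365] yaw -65.1 q6 -112.0 f [ -0.9  -5.9 -24.3] w 0.0079 | shift [ 0.8 -0.  -1.1] spin -0.0 or 180.0
```

Emit:
jog_arm:
  motion:
    - {"x":0,"y":-2,"z":-1,"spin":0,"fingers":1}
    - {"x":0,"y":-3,"z":-1.5,"spin":0,"fingers":1}
    - {"x":0,"y":-3,"z":-1.5,"spin":0,"fingers":1}

```text
clock: 34.35
eef_pos: [0.5621, 0.0288, 0.0366]
tool_rot: [0.843, -0.538, -0.003, 0.004]
ft_force: [-5.6, -8.6, -25.6]
grip_width: 0.0079
grasp_force: 58.4
```

Emit:
jog_arm:
  motion:
    - {"x":0,"y":2,"z":1,"spin":0,"fingers":0.4}
    - {"x":0,"y":3,"z":1,"spin":0,"fingers":0.4}
    - {"x":0,"y":3,"z":-40,"spin":0,"fingers":0.4}
    - {"x":0,"y":3,"z":-90,"spin":0,"fingers":1}
    - {"x":0,"y":3,"z":-134,"spin":0,"fingers":1}
    - {"x":50,"y":-10,"z":-134,"spin":0,"fingers":1}
    - {"x":100,"y":-22,"z":-134,"spin":0,"fingers":1}
    - {"x":150,"y":-34,"z":-134,"spin":0,"fingers":1}

```text
clock: 35.35
eef_pos: [0.6645, -0.0913, 0.1783]
tool_rot: [0.843, -0.537, 0.004, -0.003]
ft_force: [0.3, 1.2, -0.3]
grip_width: 0.0002
grasp_force: 0.0
```

Emit:
jog_arm:
  motion:
    - {"x":30,"y":-7,"z":0,"spin":0,"fingers":1}
    - {"x":56,"y":-13,"z":0,"spin":0,"fingers":1}
    - {"x":56,"y":-13,"z":0,"spin":0,"fingers":1}
    - {"x":56,"y":-13,"z":0,"spin":0,"fingers":1}

```text
clock: 35.85
eef_pos: [0.6971, -0.1356, 0.1756]
tool_rot: [0.843, -0.538, 0.002, -0.001]
ft_force: [-0.1, -0.7, -0.4]
grip_width: 0.0002
grasp_force: 0.0
```

Run:
```python
from h import *
go([.6917,-.1379,.076],-65.1)
```

```text
35.85 at [ 0.6971 -0.1356  0.1756] yaw -65.1 q6 -126.0 f [-0.1 -0.7 -0.4] w 0.0002 | shift [-0.3  6.3 99.6] spin 0.0 or -180.0
```

Emit:
jog_arm:
  motion:
    - {"x":0,"y":6,"z":50,"spin":0,"fingers":1}
    - {"x":0,"y":6,"z":95,"spin":0,"fingers":1}
    - {"x":0,"y":6,"z":99,"spin":0,"fingers":1}
    - {"x":-12,"y":6,"z":99,"spin":0,"fingers":1}
    - {"x":-24,"y":6,"z":99,"spin":0,"fingers":1}
    - {"x":-36,"y":6,"z":99,"spin":0,"fingers":1}
    - {"x":-46,"y":6,"z":99,"spin":0,"fingers":1}
    - {"x":-56,"y":6,"z":99,"spin":0,"fingers":1}

```text
clock: 36.85
eef_pos: [0.6786, -0.1019, 0.0904]
tool_rot: [0.841, -0.541, 0.021, 0.003]
ft_force: [3.1, -33.2, 35.0]
grip_width: -0.0001
grasp_force: 23.0
```

Emit:
jog_arm:
  motion:
    - {"x":-5,"y":0,"z":0,"spin":0,"fingers":1}
    - {"x":-10,"y":0,"z":0,"spin":0,"fingers":1}
    - {"x":-15,"y":0,"z":0,"spin":0,"fingers":1}
    - {"x":-18,"y":0,"z":0,"spin":0,"fingers":1}
    - {"x":-18,"y":0,"z":0,"spin":0,"fingers":1}

```text
clock: 37.48
eef_pos: [0.6775, -0.0882, 0.0987]
tool_rot: [0.84, -0.542, 0.029, -0.0]
ft_force: [4.9, -33.8, 47.2]
grip_width: -0.0001
grasp_force: 28.1
```

Emit:
jog_arm:
  motion:
    - {"x":-1,"y":0,"z":0,"spin":0,"fingers":1}
    - {"x":-2,"y":0,"z":0,"spin":0,"fingers":1}
    - {"x":-2,"y":0,"z":0,"spin":0,"fingers":1}

```text
clock: 37.85
eef_pos: [0.6773, -0.0866, 0.0995]
tool_rot: [0.84, -0.542, 0.03, -0.0]
ft_force: [4.8, -33.0, 49.7]
grip_width: -0.0
grasp_force: 29.0
```

Run:
```python
from h import *
o=readout.get_obs(); d=o['eef_pos'][:2]-[.6468,-.0408]; go([.66,-.07,.076],-65.1); print('out',-d@V,'x',d@U)
```

```text
37.85 at [ 0.6773 -0.0866  0.0995] yaw -65.7 q6 -121.0 f [  4.8 -33.   49.7] w -0.0 | shift [-23.4   9.7  22. ] spin -0.6 or 179.4
out 0.05438858134284811 x 0.008398887671647872
```

The fingertip rode up on the nut's wing, so it was too high. I'll back off upward and come in again from outside, lower down.

Emit:
jog_arm:
  motion:
    - {"x":5,"y":0,"z":-40,"spin":0,"fingers":1}
    - {"x":20,"y":0,"z":-90,"spin":0,"fingers":1}
    - {"x":60,"y":0,"z":-95,"spin":0,"fingers":1}
    - {"x":86,"y":0,"z":-95,"spin":0,"fingers":1}
    - {"x":86,"y":0,"z":-95,"spin":0,"fingers":1}
    - {"x":86,"y":0,"z":-95,"spin":0,"fingers":1}

```text
clock: 38.6
eef_pos: [0.6953, -0.147, 0.1711]
tool_rot: [0.843, -0.538, 0.001, -0.001]
ft_force: [-0.1, 0.6, 0.1]
grip_width: -0.0003
grasp_force: 0.0
```

Run:
```python
from h import *
o=readout.get_obs(); d=o['eef_pos'][:2]-[.6468,-.0408]; p=np.array([.6468,-.0408])-.116*V; go([*p,.045],-65.1); print('out',-d@V,'x',d@U)
c=snap('wrist'); cv2.imwrite('pics/x1.png',c['pixels'][:,:,::-1])
s=snap('scene'); 
# does bolt stand where? brightness along predicted bolt line for several tilts in scene
for cam,n in((s,'scene'),(c,'wrist')):
  for t in np.arange(0,.9,.1):
    h=np.array([.6468,-.0408,.02]); ax=np.array([*(-V*np.sin(t)),np.cos(t)])
    print(n,t.round(1),proj(cam,[h+ax*.108,h+ax*.087]).round().tolist())
```

```text
38.6 at [ 0.6953 -0.147   0.1711] yaw -65.1 q6 -127.0 f [-0.1  0.6  0.1] w -0.0003 | shift [ -0.8  -0.4 126.1] spin 0.0 or -180.0
out 0.1167327603666859 x -0.0006917469305507515
scene 0.0 [[367.0, 199.0], [367.0, 205.0]]
scene 0.1 [[370.0, 200.0], [369.0, 205.0]]
scene 0.2 [[372.0, 201.0], [371.0, 206.0]]
scene 0.3 [[375.0, 203.0], [373.0, 208.0]]
scene 0.4 [[377.0, 205.0], [375.0, 209.0]]
scene 0.5 [[379.0, 207.0], [377.0, 211.0]]
scene 0.6 [[382.0, 209.0], [378.0, 213.0]]
scene 0.7 [[384.0, 212.0], [380.0, 215.0]]
scene 0.8 [[386.0, 214.0], [381.0, 217.0]]
wrist 0.0 [[311.0, 403.0], [311.0, 378.0]]
wrist 0.1 [[311.0, 388.0], [311.0, 367.0]]
wrist 0.2 [[311.0, 372.0], [311.0, 355.0]]
wrist 0.3 [[311.0, 355.0], [311.0, 343.0]]
wrist 0.4 [[311.0, 337.0], [311.0, 329.0]]
wrist 0.5 [[311.0, 319.0], [311.0, 316.0]]
wrist 0.6 [[311.0, 301.0], [311.0, 303.0]]
wrist 0.7 [[311.0, 284.0], [311.0, 290.0]]
wrist 0.8 [[311.0, 268.0], [311.0, 278.0]]
```

Emit:
jog_arm:
  motion:
    - {"x":0,"y":0,"z":50,"spin":0,"fingers":1}
    - {"x":0,"y":0,"z":105,"spin":0,"fingers":1}
    - {"x":0,"y":0,"z":126,"spin":0,"fingers":1}
    - {"x":0,"y":0,"z":126,"spin":0,"fingers":1}
    - {"x":-8,"y":0,"z":126,"spin":0,"fingers":1}
    - {"x":-14,"y":0,"z":126,"spin":0,"fingers":1}
    - {"x":-20,"y":0,"z":126,"spin":0,"fingers":1}
    - {"x":-25,"y":0,"z":126,"spin":0,"fingers":1}

```text
clock: 39.7
eef_pos: [0.6847, -0.1248, 0.0442]
tool_rot: [0.843, -0.538, 0.001, -0.0]
ft_force: [-0.3, -0.6, 0.5]
grip_width: -0.0
grasp_force: 0.0
```

Emit:
jog_arm:
  motion:
    - {"x":-4,"y":0,"z":0,"spin":0,"fingers":1}
    - {"x":-8,"y":0,"z":0,"spin":0,"fingers":1}
    - {"x":-8,"y":0,"z":0,"spin":0,"fingers":1}

```text
clock: 40.08
eef_pos: [0.681, -0.1178, 0.0432]
tool_rot: [0.843, -0.538, -0.0, 0.0]
ft_force: [-0.1, -0.5, 0.7]
grip_width: 0.0003
grasp_force: 0.0
```

Emit:
jog_arm:
  motion:
    - {"x":-4,"y":0,"z":-3,"spin":0,"fingers":1}
    - {"x":-8,"y":0,"z":-8,"spin":0,"fingers":1}
    - {"x":-13,"y":0,"z":-14,"spin":0,"fingers":1}
    - {"x":-18,"y":0,"z":-20,"spin":0,"fingers":1}
    - {"x":-18,"y":0,"z":-20,"spin":0,"fingers":1}

```text
clock: 40.7
eef_pos: [0.674, -0.1014, 0.0645]
tool_rot: [0.843, -0.538, 0.001, -0.0]
ft_force: [-0.2, 0.6, 1.0]
grip_width: 0.0002
grasp_force: 0.0
```

Emit:
jog_arm:
  motion:
    - {"x":-5,"y":0,"z":-4,"spin":0,"fingers":1}
    - {"x":-10,"y":0,"z":-8,"spin":0,"fingers":1}
    - {"x":-15,"y":0,"z":-12,"spin":0,"fingers":1}
    - {"x":-20,"y":0,"z":-16,"spin":0,"fingers":1}
    - {"x":-20,"y":0,"z":-16,"spin":0,"fingers":1}

```text
clock: 41.32
eef_pos: [0.6652, -0.0832, 0.0799]
tool_rot: [0.843, -0.538, 0.0, -0.0]
ft_force: [-0.4, 0.5, 0.9]
grip_width: -0.0003
grasp_force: 0.0
```

Run:
```python
from h import *
o=readout.get_obs(); d=o['eef_pos'][:2]-[.6468,-.0408]; go([.66,-.07,.08],-65.1); print('out',-d@V,'x',d@U)
```

```text
41.325 at [ 0.6652 -0.0832  0.0799] yaw -65.1 q6 -122.0 f [-0.4  0.5  0.9] w -0.0003 | shift [-14.2  -0.8  -0.1] spin 0.0 or -180.0
out 0.046227016947546495 x -0.00112116886183005
```

Emit:
jog_arm:
  motion:
    - {"x":-4,"y":0,"z":-1,"spin":0,"fingers":1}
    - {"x":-8,"y":0,"z":-2,"spin":0,"fingers":1}
    - {"x":-11,"y":0,"z":-3,"spin":0,"fingers":1}
    - {"x":-13,"y":0,"z":-3,"spin":0,"fingers":1}
    - {"x":-13,"y":0,"z":-3,"spin":0,"fingers":1}

```text
clock: 41.95
eef_pos: [0.6594, -0.0715, 0.0822]
tool_rot: [0.843, -0.538, -0.0, -0.0]
ft_force: [0.7, -0.9, 0.3]
grip_width: -0.0001
grasp_force: 0.3
```

Emit:
jog_arm:
  motion:
    - {"x":-1.5,"y":0,"z":0,"spin":0,"fingers":1}
    - {"x":-3,"y":0,"z":0,"spin":0,"fingers":1}
    - {"x":-3,"y":0,"z":0,"spin":0,"fingers":1}

```text
clock: 42.32
eef_pos: [0.6582, -0.069, 0.0822]
tool_rot: [0.843, -0.538, -0.0, 0.0]
ft_force: [0.1, -0.1, 0.7]
grip_width: 0.0002
grasp_force: 0.4
```

Run:
```python
from h import *
o=readout.get_obs(); d=o['eef_pos'][:2]-[.6468,-.0408]; go([.66,-.07,.08],-65.1); print('out',-d@V,'x',d@U)
```

```text
42.325 at [ 0.6582 -0.069   0.0822] yaw -65.1 q6 -121.0 f [ 0.1 -0.1  0.7] w 0.0002 | shift [ 1.7 -1.2  2.2] spin 0.0 or -180.0
out 0.030351058918996116 x -0.0014851805441183814
```

Emit:
jog_arm:
  motion:
    - {"x":-1.5,"y":0,"z":0,"spin":0,"fingers":1}
    - {"x":-3,"y":0,"z":0,"spin":0,"fingers":1}
    - {"x":-3,"y":0,"z":0,"spin":0,"fingers":1}

```text
clock: 42.7
eef_pos: [0.6578, -0.068, 0.0825]
tool_rot: [0.843, -0.538, 0.001, 0.001]
ft_force: [2.5, -5.4, 0.5]
grip_width: 0.0001
grasp_force: 2.8
```

Emit:
jog_arm:
  motion:
    - {"x":-1.5,"y":0,"z":0,"spin":0,"fingers":1}
    - {"x":-3,"y":0,"z":0,"spin":0,"fingers":1}
    - {"x":-3,"y":0,"z":0,"spin":0,"fingers":1}

```text
clock: 43.08
eef_pos: [0.6576, -0.0677, 0.0828]
tool_rot: [0.842, -0.539, 0.004, 0.002]
ft_force: [5.1, -10.2, -1.0]
grip_width: 0.0002
grasp_force: 5.7
```

Run:
```python
from h import *
o=readout.get_obs(); d=o['eef_pos'][:2]-[.6468,-.0408]; go([.66,-.07,.08],-65.1); print('out',-d@V,'x',d@U)
```

```text
43.075 at [ 0.6576 -0.0677  0.0828] yaw -65.3 q6 -120.0 f [  5.1 -10.2  -1. ] w 0.0002 | shift [ 3.1 -1.2  2.8] spin -0.2 or 179.8
out 0.02891499138590485 x -0.001485832306070814
```

Emit:
jog_arm:
  motion:
    - {"x":10,"y":0,"z":0,"spin":0,"fingers":1}
    - {"x":35,"y":0,"z":0,"spin":0,"fingers":1}
    - {"x":35,"y":0,"z":-50,"spin":0,"fingers":1}
    - {"x":35,"y":0,"z":-110,"spin":0,"fingers":1}
    - {"x":0,"y":50,"z":-120,"spin":0,"fingers":1}
    - {"x":-20,"y":100,"z":-120,"spin":0,"fingers":1}
    - {"x":-30,"y":120,"z":-120,"spin":0,"fingers":1}
    - {"x":-30,"y":120,"z":-120,"spin":0,"fingers":1}

```text
clock: 44.08
eef_pos: [0.5327, -0.0863, 0.2027]
tool_rot: [0.843, -0.538, -0.001, -0.0]
ft_force: [0.6, -0.7, 0.1]
grip_width: 0.0004
grasp_force: 0.0
```

Run:
```python
from h import *
o=readout.get_obs(); print(o['clock'],o['eef_pos'])
a=cv2.imread('pics/scene0.png').astype(int); s=snap('scene')
d=np.abs(s['pixels'][:,:,::-1].astype(int)-a).sum(2)
print('scene diff rows 192-222, cols 350-400'); 
for r in range(192,224,2): print(r,d[r,352:400:2])
c=snap('wrist')
h=np.array([.6468,-.0408,.02])
for t in (0,.8): print(t,proj(c,[h+np.array([*(-V*np.sin(t)),np.cos(t)])*.108]),proj(s,[h+np.array([*(-V*np.sin(t)),np.cos(t)])*.108]))
```

```text
44.075 [ 0.53271305 -0.08634657  0.20271139]
scene diff rows 192-222, cols 350-400
192 [12  7 19 26 15 17 16 21 29 18 15  9  4  6  2  7  7  7 19  7 10 17 22 14]
194 [23 24 17 20 17 15 24 14 15 20 14 19 15  7 12  9  4 14 16 12 20 18 22 21]
196 [12 16 16 15 21 16  6 21 12 27 24 10 24 24 13  8 13  8 10 15 16 25  9 26]
198 [10 20 26 21 20 20 23 26  8 15 18 11 13 14 16 19  9 18  2  2  6 16  7  6]
200 [23 17 14 16 23 43 37 13 10 14 15 21 25 26  9  2 13 12  4  4 14 13  5  3]
202 [16 15 13 15  7 32 67 25 18 18 22 13 11 11 30  5 16 11  4 14  3 11  5  4]
204 [ 17  13  14  17   9 143 126  46   4  84  97  16  25   0   8  17   9  18
   6   5   3  13  11  19]
206 [ 16  13  12   2   3 164 248 148  24  72 115  11  20   9  10  12  16  17
  18  14  18   3   8   5]
208 [15 10 17 25 16 34 64 30 13 28 21  6 13  8 16  9 22 12  6  5  3  8 11  5]
210 [18  2 20 11  9 17 85 41 27 15 17 23 10 14 15 16  8 17 10  5 17  3  9 23]
212 [12 20 11 16  8 67 16 37 89 21 10 12 35  4 13  9 15 15  6 13  6 10 16  9]
214 [  8  12  10   4  11  26  39 107 156  59   7   5  14  13   7  18   9   4
   2  17   3  13  14  20]
216 [ 5 12  3 24  8 47 18 20  9 20  8 13 10 11 15 10 24 12 13 13 25 21  7  5]
218 [14 10 20  3 16 13 13 14  5 20 12  9 15  8  6 15 16 16 13  3 10  4 18 10]
220 [ 8  1 26 21 10  2 11 17 12 19 15 16 22 14 17 15 18 10 12 16 12 12 32 26]
222 [ 4 15 17  8  1 14  6 15  4 18 16 16 17 11 10 14  8 18 16 15 18 19 22 12]
0 [[119.30972034 203.0202996 ]] [[366.98317446 199.00841974]]
0.8 [[128.20805316  76.2950814 ]] [[385.53610016 214.42518584]]
```

The scene picture matches the start everywhere around the bolt except the nut's turn, so the bolt is upright again. Handing in.

Run:
```python
from h import *
a=cv2.imread('pics/scene0.png').astype(int); d=np.abs(C('scene')['pixels'][:,:,::-1].astype(int)-a).sum(2)
print('handle/drawer diff',d[205:225,322:352].mean(), 'cab top',d[190:200,340:360].mean())
print(bot.job_done())
```

```text
handle/drawer diff 25.668333333333333 cab top 24.465
the job is handed in; nothing more can be done
None
```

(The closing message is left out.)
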